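# Shunt the dining car out of the carriage shed

## Robot

A 7-joint arm with a two-finger parallel gripper is mounted at the origin on the work surface. World frame = base frame: x ahead of the robot, y to its left, z up, the work surface at z = 0. Lengths are in m, angles in rad, forces in N, time in s.
With the tool pointing down it reaches from about 0.425 to 0.925 m from the base axis. Payload 6.8 kg.
Tool frame: the origin (TCP) lies midway between the tips of the shut fingers; the grasp point (between the pads) lies 19 mm behind it (grip_point_offset is the distance from the TCP to the grasp point, in m); y points along the fingers, x is the direction in which the jaws open and shut, and the axes are right-handed (so a half turn about y gives the same grasp; the last joint's range is limited). The gripper opens to 85 mm and grips with 20 to 120 N. Pads are 22 mm wide; open, the fingers measure 114 mm over their backs; the gripper's body (76 mm by 85 mm) begins 54 mm behind the grasp point. The pads swing forward as they close: fully open they stand 13 mm farther back than shut.
Start: joints at [-1.23, 0.477, 0.022, 1.555, -0.011, 1.109, -0.083], TCP at [0.293, 0.608, 0.231] pointing down, gripper open.
Joint ranges: [-2.96, 2.96], [-0.34, 2.1], [-1.41, 1.46], [0.24, 2.44], [-1.37, 4.51], [0.17, 1.92], [-2.96, 2.96]. Speed limits (rad/s): [2.39, 2.39, 3.14, 3.14, 3.14, 3.14, 3.14].

## Interface

Orientations are given as a unit quaternion [w, x, y, z].
In Python, from station import get_obs, read_camera, hand_in, grip_point_offset gives the robot as it stands.
- The arm moves only by the tool play_rows, never from a script. Its argument "increments" is a list of rows, each a list of 2 entries, a list of its own where there are three numbers: the shift along the tool's x, y, z in m, then the turn, a rotation vector about the tool's x, y, z in degrees. In form: [[[tx, ty, tz], [ax, ay, az]], ...]. A call has 1 to 20 rows; each row shifts and turns the commanded pose from where the row before left it, along the tool's axes as they then stand; what a row does not reach is not made up. A row lasts 1/12 s, in which the tool goes at most 41.7 mm and 7.16 degrees, less where a joint would pass 70% of its speed; a pose out of reach is approached as far as the arm can. A call with a gripper value outside its range is refused whole. "gripper" is the finger opening in m, from 0 to 0.0854, set as the call begins (left out, the last holds). The fingers move at their own pace and stop on an object; "grip_force" is the grip in N (left out, the last holds). Time passes only in rows, so rows that do not move let the fingers close. It gives the time, the measured TCP pose, the force and the opening at its end, in the units of the state.
- get_obs(): the state, without advancing time (a new reading comes with each control period).
- read_camera(name): name is "side" or "top"; returns a dict with "color" (384x512x3 uint8, red, green, blue), "range_z" (384x512 float32, m along the optical axis (not along the pixel's ray), 0 where there is no reading), "intrinsics" (3x3 intrinsics, pixels), "R" (3x3) and "t" (3): a world point X has camera coordinates R X + t. Camera axes: x right, y down, z forward; pixel columns grow to the right and rows downward; lengths in m; the calibration is good to about 2 mm. A picture is of the moment at which its call begins.
- hand_in(): hands the job in, once; it reports no verdict.
The state is a dict: "t": time; "q": joint angles; "joint_vel": joint speeds; "joint_torque": joint torques, N m; "eef_pos": TCP position; "tool_rot": TCP orientation; "contact_force": force on the tool from outside, world axes, zero at the start; "torque": the same for the moment, N m; "gripper_width": opening from 0.0 (shut) to 1.0 (fully open).
Only numpy, scipy, OpenCV 4.12 (cv2) and the standard library are available. Lean on these libraries where they do the work, as an engineer would, in place of code of your own. Each camera call takes 0.05 s, during which the arm holds its last target. There are 200 camera calls.

## Task

Lift the two wagons that block the carriage shed's lane over onto the blue felt mat, draw the red dining car out from under the shed roof and stand it on the station's rails, closed up behind the green engine with a finger's width or less between them. Then put the wagons away in the shed's lane: first the yellow cattle wagon, slid in under the roof until its outer end is level with the roof's front edge, then the blue tank wagon, which is wanted next, closed up in front of it with a finger's width or less between. Everything stands upright and in line on its rails at the end, and the engine, the signal and the canister stay where they are.

Things in the scene. Friction and masses are not known exactly. Their poses are not given: they have to be found in the camera images.
- dining_car: Red wooden dining car, white line on its roof, 120 mm long over its magnets, 36 wide (flat sides 17 to 42 mm up), 50 tall, 0.12 kg. About 80 mm of it is under the shed roof, 40 mm sticks out to grip; free once drawn 85 mm out along the lane. Wheels are stiff (it slides); magnets do not pull. Origin: centre, at the bottom of the wheels; x lengthwise, ends alike.
- cattle_wagon: Yellow cattle wagon with brown slats, 65 mm long over its magnets (body 61), 36 wide (flat sides 17 to 50 mm up), 50 tall, 0.08 kg. Starts in the lane in front of the dining car, first or second in the row. Wheels are stiff (it slides); magnets do not pull. Origin: centre, at the bottom of the wheels; x lengthwise, ends alike.
- tank_wagon: Blue tank wagon with white bands, 65 mm long over its magnets, 36 wide (lying round tank, axis 32 mm up), 52 tall, 0.08 kg. Starts in the lane in front of the dining car, first or second in the row. Wheels are stiff (it slides); magnets do not pull. Origin: centre, at the bottom of the wheels; x lengthwise, ends alike.
- shed: Fixed carriage shed. Birch board 320 x 96 x 4 mm, origin under its centre, printed flat rails (the lane) on its x axis. Grey roof, clear panes, from x=+66 mm (front edge) to +160, 88 wide, underside 62, top 70 mm above the table. Below it side walls 60 mm apart, back wall at x=+150. Mouth to -x (robot); x=-160 to +66 is open. Cattle wagon level with the roof edge: its origin at x=+98.
- mat: Blue felt parking mat with a white border line, fixed, 180 mm (x) by 150 mm (y), 3 mm thick, room for both wagons. Origin: centre of its underside. It lies to the left or the right of the shed.
- station: Fixed station board, birch, 260 mm (x), 4 mm thick, y=-35 to +75 mm, flat printed rails along its x axis (y=0). Origin: under the rails at mid-length. Grey platform 12 mm high at y=+42 to +74; red buffer at the +x end, where the engine stands. On the other side of the shed from the mat.
- engine: Green engine, black funnel, loose, 90 mm long over its magnets, 38 wide, 60 tall, on the station's rails, front to the station's +x. Origin: centre, at the bottom of its wheels; x forward. The dining car belongs on its -x side: with 10 mm between the magnets its origin is 115 mm behind the engine's. Leave where it is.
- signal: Orange toy light signal, loose, 112 mm tall, mast on a 32 mm square birch foot; it stands beside the shed, about 83 mm from the lane's middle on the shed's -y side. Origin: centre of its underside. To be left alone.
- canister: Clear screw-top canister of wooden wheel sets with a white lid, 66 mm across, 82 mm tall, loose, standing close beside the shed, about 87 mm from the lane's middle on the shed's +y side. Origin: centre of its underside. To be left alone.
Mind the look-alikes: they are no part of the job. Of the things that look like the dining_car, take the one that is farthest to the robot's left at the start.

How it is judged:
On the way, in this order (a step that is already met when the one before it is completed fails the run):
1. both wagons stand upright and released on the felt mat (x of cattle_wagon in the frame of mat between -0.09 and 0.09 m and y of cattle_wagon in the frame of mat between -0.075 and 0.075 m and z of cattle_wagon in the frame of mat between -0.002 and 0.009 m and linear speed of each of cattle_wagon, tank_wagon below 0.02 m/s and angle between each of cattle_wagon, tank_wagon's own z axis and vertical below 0.12 rad and contact force between each of cattle_wagon, tank_wagon and the fingers below 0.3 N and x of tank_wagon in the frame of mat between -0.09 and 0.09 m and y of tank_wagon in the frame of mat between -0.075 and 0.075 m and z of tank_wagon in the frame of mat between -0.002 and 0.009 m), for 0.2 s.
2. the dining car stands released on the station's rails, closed up behind the engine, while both wagons still stand on the mat (all of step 1 and x of dining_car in the frame of engine between -0.13 and -0.1 m and y of dining_car in the frame of engine between -0.012 and 0.012 m and y of dining_car in the frame of station between -0.012 and 0.012 m and z of dining_car in the frame of station between 0 and 0.01 m and angle between the x axis of dining_car and the x axis of station, either way round below 0.17 rad and linear speed of dining_car below 0.02 m/s and angle between dining_car's own z axis and vertical below 0.12 rad and contact force between dining_car and the fingers below 0.3 N), for 0.2 s.
At the end, for the whole second after the job is handed in: Upright, at rest: dining car on the station rails (12 mm sideways, 0.17 rad), gap to engine at most 25 mm; cattle wagon in the lane under the roof, at most 12 mm sticking out (0.25 rad); tank wagon in the lane in front of it (12 mm, 0.17 rad), gap at most 25 mm (x of dining_car in the frame of engine between -0.13 and -0.1 m and y of dining_car in the frame of engine between -0.012 and 0.012 m and y of dining_car in the frame of station between -0.012 and 0.012 m and z of dining_car in the frame of station between 0 and 0.01 m and angle between the x axis of dining_car and the x axis of station, either way round below 0.17 rad and linear speed of each of dining_car, cattle_wagon, tank_wagon below 0.02 m/s and angle between each of dining_car, cattle_wagon, tank_wagon's own z axis and vertical below 0.12 rad and contact force between dining_car and the fingers below 0.3 N and x of cattle_wagon in the frame of shed between 0.0865 and 0.125 m and y of cattle_wagon in the frame of shed between -0.015 and 0.015 m and z of cattle_wagon in the frame of shed between 0 and 0.01 m and angle between the x axis of cattle_wagon and the x axis of shed, either way round below 0.25 rad and x of tank_wagon in the frame of shed below 0.0605 m and horizontal distance between tank_wagon and cattle_wagon below 0.09 m and y of tank_wagon in the frame of shed between -0.012 and 0.012 m and z of tank_wagon in the frame of shed between 0 and 0.01 m and angle between the x axis of tank_wagon and the x axis of shed, either way round below 0.17 rad); the robot touches nothing.
It fails at once if the green engine is shifted by more than 15 mm or tipped (distance of engine from where it was at the start of the episode above 0.015 m or angle between engine's own z axis and vertical above 0.3 rad).
It fails at once if the orange signal is shifted by more than 15 mm or tipped (distance of signal from where it was at the start of the episode above 0.015 m or angle between signal's own z axis and vertical above 0.3 rad).
It fails at once if the canister is shifted by more than 15 mm or tipped (distance of canister from where it was at the start of the episode above 0.015 m or angle between canister's own z axis and vertical above 0.3 rad).
It also fails if it takes over 152 s, if anything falls off the work surface, if the arm or the gripper's body presses on something with over 40 N, if the wrist force passes 120 N, or if a joint passes its speed limit or range.

## Working session

There is one attempt and no reset: what is moved stays moved. The work goes in short steps, Python scripts to look and compute and a tool call to move; the robot and the scene stay as the last step left them, time stands still between calls to the robot, and variables do not carry over. Pictures are saved under pics/ and viewed, about 12 in all and at most 16, crops included, and the job is handed in when it is done.

Besides the shell and the picture viewer there is one more tool, called after ">>>" as a command line: name --argument value ..., lists and objects as JSON in quotes. play_rows: Moves the arm, as the interface text tells. Its arguments: {"type":"object","properties":{"increments":{"type":"array","items":{"type":"array"}},"gripper":{"type":"number"},"grip_force":{"type":"number"}},"required":["increments"]}

```bash
ls; mkdir -p pics
cat > h.py <<'E'
import numpy as np,cv2
from station import *
def snap(n,f):
    c=read_camera(n); np.savez(f'{f}.npz',**c); cv2.imwrite(f'pics/{f}.png',c['color'][:,:,::-1]); return c
def ray(c,u,v,z):
    K,R,t=c['intrinsics'],c['R'],c['t']; C=-R.T@t
    d=R.T@np.linalg.inv(K)@np.array([u,v,1.]); return (C+d*(z-C[2])/d[2])
def cloud(c):
    K,R,t=c['intrinsics'],c['R'],c['t']; v,u=np.mgrid[:384,:512]; Z=c['range_z']
    P=np.stack([(u-K[0,2])/K[0,0]*Z,(v-K[1,2])/K[1,1]*Z,Z],-1)-t
    return P@R
E
python3 - <<'E'
from h import *
o=get_obs();print({k:np.round(v,3) for k,v in o.items()},grip_point_offset)
for n in('top','side'):
    c=snap(n,n+'0');print(n,c['intrinsics'],np.round(-c['R'].T@c['t'],3),np.round(c['R'],2))
E
```

```text
pics
{'t': np.float64(0.0), 'q': array([-1.23 ,  0.478,  0.022,  1.556, -0.012,  1.109, -0.083]), 'joint_vel': array([ 0.001,  0.002, -0.001,  0.001, -0.   , -0.001, -0.   ]), 'joint_torque': array([ 1.0000e-03, -5.9644e+01,  1.6080e+00, -2.8120e+01,  1.2000e-02,
        9.0000e-03, -0.0000e+00]), 'eef_pos': array([0.293, 0.608, 0.23 ]), 'tool_rot': array([-0.598,  0.599,  0.376, -0.377]), 'contact_force': array([-0.43 ,  0.219, -0.204]), 'torque': array([0.003, 0.011, 0.027]), 'gripper_width': np.float64(1.001)} 0.0187
top [[378.84231371   0.         259.0894549 ]
 [  0.         378.84231371 199.13300567]
 [  0.           0.           1.        ]] [0.498 0.022 0.896] [[ 0.02 -1.    0.05]
 [-0.99 -0.03 -0.14]
 [ 0.14 -0.04 -0.99]]
side [[435.87029815   0.         251.09196886]
 [  0.         435.87029815 187.12943827]
 [  0.           0.           1.        ]] [ 0.098 -0.618  0.73 ] [[ 0.76 -0.65  0.01]
 [-0.41 -0.5  -0.76]
 [ 0.5   0.57 -0.65]]
```

View pics/top0.png

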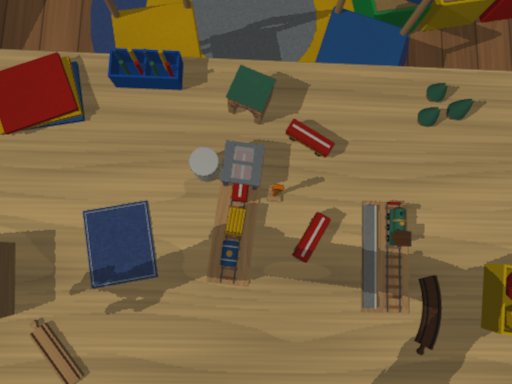

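View pics/side0.png

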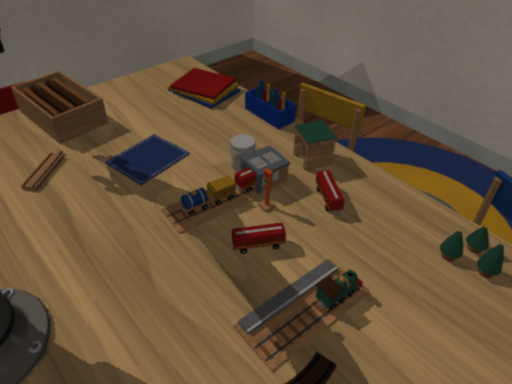

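Run:
```python
from h import *
c=dict(np.load('top0.npz'));P=cloud(c);h=cv2.cvtColor(c['color'],cv2.COLOR_RGB2HSV);H,S,V=[h[...,i].astype(int) for i in range(3)]
z=P[...,2]; v,u=np.mgrid[:384,:512]
print('table z',np.median(z[300:340,150:200]), 'board', np.median(z[250:275,213:218]))
def rect(n,m,zz):
    vs,us=np.nonzero(m); pts=np.array([ray(c,a,b,zz)[:2] for a,b in zip(us,vs)],np.float32)
    r=cv2.minAreaRect(pts); med=np.median(z[m])
    print(n,len(pts),'c',np.round(np.array(r[0])*1e3,1),'size',np.round(np.array(r[1])*1e3,1),'ang',round(r[2],1),'zmed',round(float(med),4))
def box(a,b,cc,d): return (u>=a)&(u<=b)&(v>=cc)&(v<=d)
rect('mat',box(70,170,190,300)&(H>95)&(H<130)&(S>90),.003)
rect('roof',box(205,275,130,195)&(z>.06)&(z<.078),.070)
rect('roof2',box(218,275,130,195)&(z>.063)&(z<.078),.070)
rect('canister',box(180,225,140,185)&(z>.072),.082)
rect('cattle',box(215,260,200,240)&(z>.044),.054)
rect('tank',box(215,260,238,272)&(z>.044),.056)
rect('dining',box(220,260,175,206)&(H<8)|(box(220,260,175,206)&(H>172))&(z>.04),.054)
rect('engine',box(375,415,195,255)&(z>.03),.05)
rect('platform',box(355,380,195,320)&(z>.008),.012)
rect('signal',box(265,290,175,205)&(z>.02),.06)
def edge(n,m): pass
im=c['color'][:,:,::-1]
a=cv2.resize(im[130:290,185:300],None,fx=3.4,fy=3.4,interpolation=cv2.INTER_CUBIC);b=cv2.resize(im[190:350-0,350:430],None,fx=3.4,fy=3.4,interpolation=cv2.INTER_CUBIC)
cv2.imwrite('pics/crop1.png',np.hstack([a,b[:a.shape[0]]])); print(a.shape,b.shape)
```

```text
table z 0.00048689943100450623 board 0.004345483516809756
mat 4382 c [515.1 303.1] size [176.1 146.6] ang 11.4 zmed 0.0034
roof 1667 c [697.1  20.8] size [158.7  99.8] ang 80.0 zmed 0.0701
roof2 1645 c [695.2   9.9] size [136.6  99.8] ang 80.0 zmed 0.07
canister 729 c [688.9 107. ] size [91.9 87.7] ang 2.0 zmed 0.0823
cattle 477 c [572.1  22.4] size [88.9 71.2] ang 2.0 zmed 0.0543
tank 379 c [491.1  27.5] size [77.5 62.3] ang 80.1 zmed 0.0521
dining 292 c [642.6  34.7] size [61.7 47.3] ang 1.5 zmed 0.0546
engine 615 c [ 566.4 -332.8] size [ 81.9 122.3] ang 83.7 zmed 0.055
platform 1437 c [ 489.9 -275.5] size [ 54.3 268.8] ang 88.6 zmed 0.0126
signal 97 c [640.9 -55.1] size [24.3 25.2] ang 84.5 zmed 0.1083
(544, 391, 3) (544, 272, 3)
```

View pics/crop1.png

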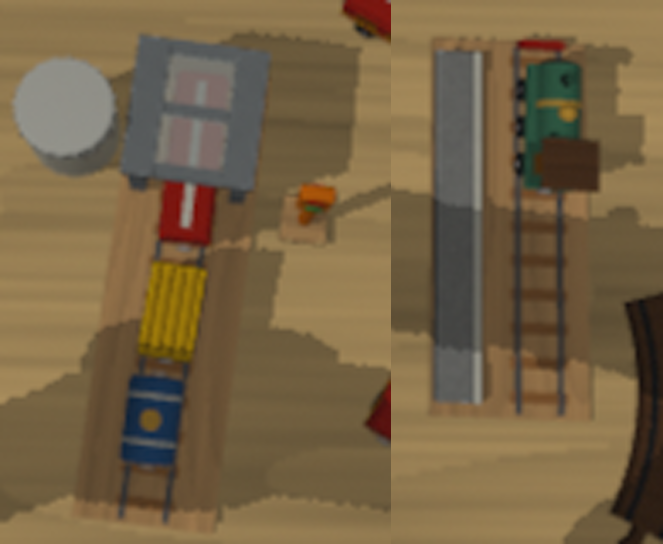

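Run:
```python
from h import *
c=dict(np.load('top0.npz'));P=cloud(c);h=cv2.cvtColor(c['color'],cv2.COLOR_RGB2HSV);H,S,V=[h[...,i].astype(int) for i in range(3)]
v,u=np.mgrid[:384,:512]
L=lambda x,y,z:np.round(ray(c,185+x/3.4-.35,130+y/3.4-.35,z)*1e3,1)[:2]
R=lambda x,y,z:np.round(ray(c,350+(x-391)/3.4-.35,190+y/3.4-.35,z)*1e3,1)[:2]
print('roof',[L(*p,.07) for p in[(140,35),(270,50),(123,180),(257,192)]], 'mean',np.mean([L(*p,.07) for p in[(140,35),(270,50),(123,180),(257,192)]],0))
print('board front',[L(*p,.004) for p in[(77,517),(213,531)]])
print('rails',[L(*p,.004) for p in[(121,517),(167,520),(158,250),(205,253)]])
def mk(n,m,zz):
    m=cv2.morphologyEx(m.astype(np.uint8),cv2.MORPH_OPEN,np.ones((2,2),np.uint8))
    vs,us=np.nonzero(m); pts=np.array([ray(c,a,b,zz)[:2] for a,b in zip(us,vs)],np.float32)*1000
    r=cv2.minAreaRect(pts); print(n,len(pts),'mean',pts.mean(0),'rect',np.round(r[0],1),np.round(r[1],1),r[2])
def box(a,b,cc,d): return (u>=a)&(u<=b)&(v>=cc)&(v<=d)
mk('cattle',box(220,255,203,240)&(H>18)&(H<32)&(S>200),.054)
mk('tank',box(215,250,236,272)&(H>95)&(H<130)&(S>90),.045)
mk('dining',box(225,255,184,206)&((H<8)|(H>172))&(S>150),.052)
print('station rails',[R(*p,.004) for p in[(518,412),(561,414),(520,205),(561,205)]])
print('station board',[R(*p,.004) for p in[(430,415),(592,417),(433,38)]])
print('platform',[R(*p,.012) for p in[(434,403),(483,403),(436,50),(483,50)]])
print('boiler engine front mid, cab rear', R(555,60,.04),R(527,95,.04),R(582,95,.04),R(538,189,.035),R(600,190,.06),R(545,137,.06),R(600,140,.06))
print('mat corners',[np.round(ray(c,a,b,.003)*1e3,1)[:2] for a,b in[(84,210),(148,202),(157,276),(92,287)]])
s=dict(np.load('side0.npz'));im=s['color'][:,:,::-1]
cv2.imwrite('pics/crop2.png',np.hstack([cv2.resize(im[130:240,155:295],None,fx=3,fy=3,interpolation=cv2.INTER_CUBIC),cv2.resize(im[255:365,235:375],None,fx=3,fy=3,interpolation=cv2.INTER_CUBIC)])[:,:800])
```

```text
roof [array([749.4,  63.9]), array([742.2, -22.3]), array([651.7,  71.5]), array([646.4, -15.7])] mean [697.425  24.35 ]
board front [array([432. ,  98.1]), array([424.5,   6.1])]
rails [array([432.6,  68.5]), array([431.2,  37.4]), array([615.2,  49.4]), array([614. ,  16.7])]
cattle 440 mean [566.7746    35.221905] rect [566.9  35.4] [36.  61.4] 82.12408447265625
tank 260 mean [496.1213    46.243942] rect [496.1  46.3] [33.6 54.5] 84.84635162353516
dining 207 mean [630.4494    27.588865] rect [631.5  27.4] [33.6 37.8] 85.5577392578125
station rails [array([ 373.6, -319.2]), array([ 372.7, -349. ]), array([ 513.7, -324.4]), array([ 514.4, -353.6])]
station board [array([ 370.7, -258.4]), array([ 371.1, -370.6]), array([ 629.7, -264.9])]
platform [array([ 379.7, -258.7]), array([ 380.3, -292.3]), array([ 620.1, -264.4]), array([ 621. , -297.8])]
boiler engine front mid, cab rear [ 611.6 -337.4] [ 587.2 -317.3] [ 588.2 -355.3] [ 524.1 -325.1] [ 523.7 -356.4] [ 557.6 -320.7] [ 556.5 -357.6]
mat corners [array([589.9, 390. ]), array([612.7, 244.3]), array([442.6, 213.2]), array([415.4, 357.1])]
```

View pics/crop2.png

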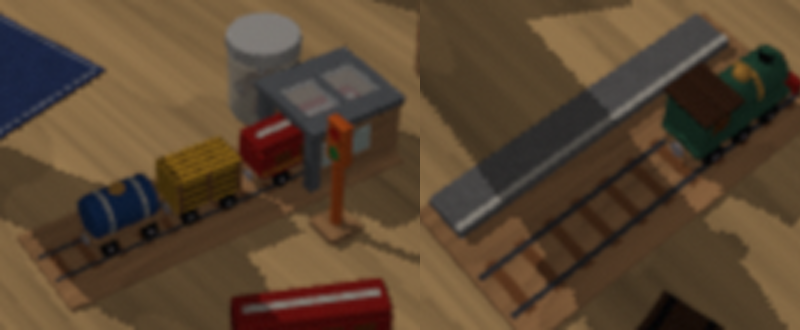

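```bash
cat > go.py <<'E'
import sys,numpy as np
from station import get_obs
from scipy.spatial.transform import Rotation as Ro
o=get_obs();q=o['tool_rot'];R=Ro.from_quat([*q[1:],q[0]]).as_matrix()
a=np.degrees(np.arctan2(R[1,0],R[0,0]))
print('pos',np.round(o['eef_pos']*1e3,1),'x-az',round(a,2),'ydown',np.round(R[:,1],3),'w',round(float(o['gripper_width'])*85.4,1),'F',np.round(o['contact_force'],1),'t',round(float(o['t']),1))
# args: groups x,y,z (mm) successive targets
p=o['eef_pos']*1e3
for s in sys.argv[1:]:
    t=np.array([float(k) for k in s.split(',')]);d=R.T@(t-p);print(s,'delta tool mm',np.round(d,1),'n@20',int(np.ceil(np.linalg.norm(d)/20)));p=t
E
echo ok
```

```text
ok
```

>>> play_rows --increments '[[[0,0,0],[0,-6.6,0]],[[0,0,0],[0,-6.6,0]],[[0,0,0],[0,-6.6,0]],[[-0.0207,0,-0.01],[0,0,0]],[[-0.0207,0,-0.01],[0,0,0]],[[-0.0207,0,-0.01],[0,0,0]],[[-0.0207,0,-0.01],[0,0,0]],[[-0.0207,0,-0.01],[0,0,0]],[[-0.0207,0,-0.01],[0,0,0]],[[-0.0207,0,-0.01],[0,0,0]],[[-0.0207,0,-0.01],[0,0,0]],[[-0.0207,0,-0.01],[0,0,0]],[[-0.0207,0,-0.01],[0,0,0]],[[-0.0207,0,-0.01],[0,0,0]],[[-0.0207,0,-0.01],[0,0,0]],[[-0.0207,0,-0.01],[0,0,0]],[[-0.0207,0,-0.01],[0,0,0]],[[-0.0207,0,-0.01],[0,0,0]],[[-0.0207,0,-0.01],[0,0,0]],[[-0.0207,0,-0.01],[0,0,0]]]' --gripper 0.07

```text
t: 1.77
eef_pos: [0.4257, 0.2394, 0.2311]
tool_rot: [0.525, -0.525, -0.473, 0.474]
contact_force: [0.0, 0.1, 0.1]
gripper_width: 0.815
```

```bash
python3 go.py 496,45.5,120 496,45.5,15
```

```text
pos [425.7 239.4 231.1] x-az 84.09 ydown [-0. -0. -1.] w 69.6 F [0.  0.1 0.1] t 1.8
496,45.5,120 delta tool mm [-185.5  111.1  -89.9] n@20 12
496,45.5,15 delta tool mm [  0. 105.  -0.] n@20 6
```

>>> play_rows --increments '[[[-0.0186,0.0111,-0.009],[0,0,0]],[[-0.0186,0.0111,-0.009],[0,0,0]],[[-0.0186,0.0111,-0.009],[0,0,0]],[[-0.0186,0.0111,-0.009],[0,0,0]],[[-0.0186,0.0111,-0.009],[0,0,0]],[[-0.0186,0.0111,-0.009],[0,0,0]],[[-0.0186,0.0111,-0.009],[0,0,0]],[[-0.0186,0.0111,-0.009],[0,0,0]],[[-0.0186,0.0111,-0.009],[0,0,0]],[[-0.0186,0.0111,-0.009],[0,0,0]],[[0,0,0],[0,0,0]],[[0,0,0],[0,0,0]]]'

```text
t: 2.77
eef_pos: [0.4956, 0.0452, 0.1196]
tool_rot: [0.526, -0.526, -0.472, 0.473]
contact_force: [0.5, 0.4, -0.5]
gripper_width: 0.82
```

```bash
python3 go.py 496,45.5,15; python3 -c "
from h import *
c=snap('top','top1');s=snap('side','side1')
a=c['color'][150:310,170:330,::-1];b=s['color'][110:270,150:310,::-1]
cv2.imwrite('pics/v1.png',cv2.resize(np.hstack([a,b]),None,fx=2.5,fy=2.5,interpolation=cv2.INTER_CUBIC))"
```

```text
pos [495.6  45.2 119.6] x-az 83.93 ydown [-0.002 -0.001 -1.   ] w 70.0 F [ 0.5  0.4 -0.5] t 2.8
496,45.5,15 delta tool mm [  0.5 104.6  -0.6] n@20 6
```

View pics/v1.png

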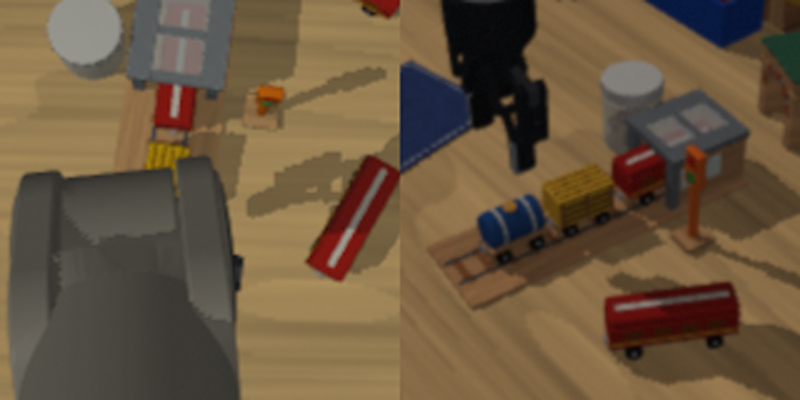

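>>> play_rows --increments '[[[0,0.02,0],[0,0,0]],[[0,0.02,0],[0,0,0]],[[0,0.02,0],[0,0,0]],[[0,0.015,0],[0,0,0]],[[0,0.015,0],[0,0,0]],[[0,0.01,0],[0,0,0]],[[0,0.005,0],[0,0,0]],[[0,0,0],[0,0,0]],[[0,0,0],[0,0,0]]]'

```text
t: 3.62
eef_pos: [0.4963, 0.0468, 0.0157]
tool_rot: [-0.525, 0.525, 0.474, -0.473]
contact_force: [-0.1, -0.5, -0.1]
gripper_width: 0.82
```

>>> play_rows --increments '[[[0,0,0],[0,0,0]],[[0,0,0],[0,0,0]],[[0,0,0],[0,0,0]],[[0,0,0],[0,0,0]],[[0,0,0],[0,0,0]],[[0,0,0],[0,0,0]],[[0,0,0],[0,0,0]],[[0,0,0],[0,0,0]]]' --gripper 0.02 --grip_force 30

```text
t: 4.28
eef_pos: [0.4966, 0.0464, 0.016]
tool_rot: [-0.525, 0.525, 0.474, -0.473]
contact_force: [-0.9, -1.0, 5.9]
gripper_width: 0.41
```

```bash
python3 go.py 495,45,120 470,294,120 470,294,18; python3 -c "
from h import *
s=snap('side','side2')
cv2.imwrite('pics/v2.png',cv2.resize(s['color'][110:270,150:310,::-1],None,fx=2.5,fy=2.5,interpolation=cv2.INTER_CUBIC))"
```

```text
pos [496.6  46.4  16. ] x-az 84.07 ydown [ 0.001  0.    -1.   ] w 35.0 F [-0.9 -1.   5.9] t 4.3
495,45,120 delta tool mm [  -1.5 -104.     1.4] n@20 6
470,294,120 delta tool mm [2.451e+02 1.000e-01 5.060e+01] n@20 13
470,294,18 delta tool mm [-1.00e-01  1.02e+02  1.00e-01] n@20 6
```

View pics/v2.png

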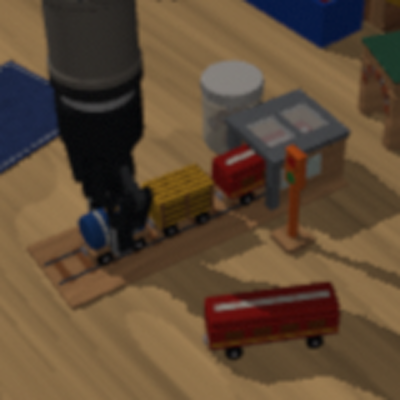

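>>> play_rows --increments '[[[0,-0.01,0],[0,0,0]],[[0,-0.015,0],[0,0,0]],[[0,-0.02,0],[0,0,0]],[[0,-0.02,0],[0,0,0]],[[0,-0.015,0],[0,0,0]],[[0,-0.005,0],[0,0,0]],[[0.01,0,0.002],[0,0,0]],[[0.02,0,0.0042],[0,0,0]],[[0.025,0,0.005],[0,0,0]],[[0.025,0,0.005],[0,0,0]],[[0.025,0,0.005],[0,0,0]],[[0.025,0,0.005],[0,0,0]],[[0.025,0,0.005],[0,0,0]],[[0.025,0,0.005],[0,0,0]],[[0.025,0,0.005],[0,0,0]],[[0.02,0,0.005],[0,0,0]],[[0.015,0,0.003],[0,0,0]],[[0.005,0,0.001],[0,0,0]],[[0,0,0],[0,0,0]],[[0,0,0],[0,0,0]]]'

```text
t: 6.0
eef_pos: [0.4712, 0.294, 0.0998]
tool_rot: [-0.525, 0.525, 0.473, -0.474]
contact_force: [-0.7, -0.9, -0.3]
gripper_width: 0.414
```

```bash
python3 go.py 470,294,16
```

```text
pos [471.2 294.   99.8] x-az 84.05 ydown [-0.001 -0.001 -1.   ] w 35.4 F [-0.7 -0.9 -0.3] t 6.0
470,294,16 delta tool mm [-0.  83.8  1.2] n@20 5
```

>>> play_rows --increments '[[[0,0.015,0],[0,0,0]],[[0,0.02,0],[0,0,0]],[[0,0.02,0],[0,0,0]],[[0,0.015,0],[0,0,0]],[[0,0.006,0],[0,0,0]],[[0,0.004,0],[0,0,0]],[[0,0.002,0],[0,0,0]],[[0,0.001,0],[0,0,0]],[[0,0,0],[0,0,0]],[[0,0,0],[0,0,0]]]'

```text
t: 6.83
eef_pos: [0.4719, 0.2954, 0.018]
tool_rot: [-0.525, 0.525, 0.474, -0.473]
contact_force: [-0.2, 0.7, -1.2]
gripper_width: 0.412
```

>>> play_rows --increments '[[[0,0,0],[0,0,0]],[[0,0,0],[0,0,0]],[[0,0,0],[0,0,0]],[[0,0,0],[0,0,0]],[[0,0,0],[0,0,0]],[[0,-0.01,0],[0,0,0]],[[0,-0.02,0],[0,0,0]],[[0,-0.025,0],[0,0,0]],[[0,-0.025,0],[0,0,0]],[[0,-0.025,0],[0,0,0]],[[0,0,0],[0,0,0]]]' --gripper 0.07

```text
t: 7.75
eef_pos: [0.4741, 0.2969, 0.1278]
tool_rot: [-0.525, 0.525, 0.476, -0.47]
contact_force: [0.4, 1.3, 0.1]
gripper_width: 0.819
```

```bash
python3 go.py 567,37,120 567,37,18; python3 -c "
from h import *
s=snap('side','side3')
cv2.imwrite('pics/v3.png',cv2.resize(s['color'][50:270,60:310,::-1],None,fx=2,fy=2,interpolation=cv2.INTER_CUBIC))"
```

```text
pos [474.1 296.9 127.8] x-az 84.05 ydown [ 0.007  0.005 -1.   ] w 70.0 F [0.4 1.3 0.1] t 7.8
567,37,120 delta tool mm [-248.9    7.  -119.3] n@20 14
567,37,18 delta tool mm [ -0.6 102.    0.6] n@20 6
```

View pics/v3.png

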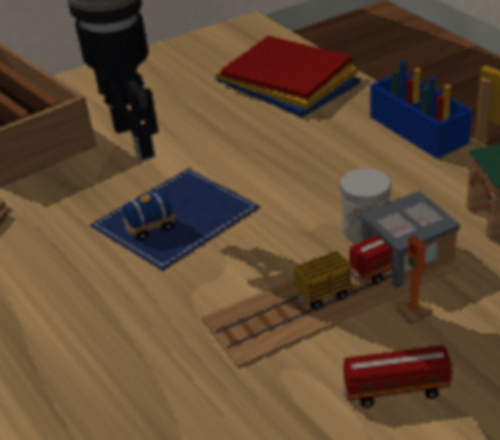

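>>> play_rows --increments '[[[-0.01,0,-0.005],[0,0,0]],[[-0.02,0,-0.01],[0,0,0]],[[-0.02,0,-0.01],[0,0,0]],[[-0.02,0,-0.01],[0,0,0]],[[-0.02,0,-0.01],[0,0,0]],[[-0.02,0,-0.01],[0,0,0]],[[-0.02,0,-0.01],[0,0,0]],[[-0.02,0,-0.01],[0,0,0]],[[-0.02,0,-0.01],[0,0,0]],[[-0.02,0,-0.01],[0,0,0]],[[-0.02,0,-0.01],[0,0,0]],[[-0.02,0,-0.01],[0,0,0]],[[-0.015,0,-0.005],[0,0,0]],[[-0.005,0,0],[0,0,0]],[[0,0,0],[0,0,0]],[[0,0,0],[0,0,0]],[[0,0,0],[0,0,0]]]'

```text
t: 9.22
eef_pos: [0.5643, 0.0356, 0.1218]
tool_rot: [0.525, -0.524, -0.474, 0.474]
contact_force: [1.4, -0.0, 1.1]
gripper_width: 0.818
```

```bash
python3 go.py 567,37,16
```

```text
pos [564.3  35.6 121.8] x-az 84.19 ydown [-0.001  0.001 -1.   ] w 69.8 F [ 1.4 -0.   1.1] t 9.2
567,37,16 delta tool mm [  1.6 105.8  -2.6] n@20 6
```

>>> play_rows --increments '[[[0.0015,0.02,-0.0025],[0,0,0]],[[0,0.02,0],[0,0,0]],[[0,0.02,0],[0,0,0]],[[0,0.015,0],[0,0,0]],[[0,0.015,0],[0,0,0]],[[0,0.01,0],[0,0,0]],[[0,0.005,0],[0,0,0]],[[0,0,0],[0,0,0]],[[0,0,0],[0,0,0]]]'

```text
t: 9.97
eef_pos: [0.5678, 0.0359, 0.0176]
tool_rot: [0.525, -0.525, -0.474, 0.474]
contact_force: [0.7, -0.2, -0.2]
gripper_width: 0.82
```

>>> play_rows --increments '[[[0,0,0],[0,0,0]],[[0,0,0],[0,0,0]],[[0,0,0],[0,0,0]],[[0,0,0],[0,0,0]],[[0,0,0],[0,0,0]],[[0,0,0],[0,0,0]],[[0,0,0],[0,0,0]],[[0,0,0],[0,0,0]]]' --gripper 0.02 --grip_force 30

```text
t: 10.63
eef_pos: [0.5682, 0.0355, 0.0181]
tool_rot: [-0.525, 0.525, 0.474, -0.473]
contact_force: [-1.0, 0.3, 6.3]
gripper_width: 0.418
```

```bash
python3 go.py 567,37,115 560,310,115 560,310,18
```

```text
pos [568.2  35.5  18.1] x-az 84.08 ydown [ 0.001  0.    -1.   ] w 35.7 F [-1.   0.3  6.3] t 10.6
567,37,115 delta tool mm [  1.4 -96.9   1.3] n@20 5
560,310,115 delta tool mm [2.708e+02 1.000e-01 3.510e+01] n@20 14
560,310,18 delta tool mm [-0.  97.   0.1] n@20 5
```

>>> play_rows --increments '[[[0,-0.01,0],[0,0,0]],[[0,-0.015,0],[0,0,0]],[[0,-0.02,0],[0,0,0]],[[0,-0.02,0],[0,0,0]],[[0,-0.015,0],[0,0,0]],[[0,-0.005,0],[0,0,0]],[[0.01,0,0.001],[0,0,0]],[[0.02,0,0.003],[0,0,0]],[[0.025,0,0.0035],[0,0,0]],[[0.025,0,0.0035],[0,0,0]],[[0.025,0,0.0035],[0,0,0]],[[0.025,0,0.0035],[0,0,0]],[[0.025,0,0.0035],[0,0,0]],[[0.025,0,0.0035],[0,0,0]],[[0.025,0,0.0035],[0,0,0]],[[0.025,0,0.0035],[0,0,0]],[[0.02,0,0.003],[0,0,0]],[[0.015,0,0],[0,0,0]],[[0.007,0,0],[0,0,0]],[[0,0,0],[0,0,0]]]'

```text
t: 12.3
eef_pos: [0.5601, 0.3115, 0.1014]
tool_rot: [0.525, -0.524, -0.474, 0.474]
contact_force: [0.5, -0.1, -0.8]
gripper_width: 0.417
```

```bash
python3 go.py 560,310,17.5
```

```text
pos [560.1 311.5 101.4] x-az 84.23 ydown [-0.001  0.    -1.   ] w 35.6 F [ 0.5 -0.1 -0.8] t 12.3
560,310,17.5 delta tool mm [-1.5 83.9 -0.1] n@20 5
```

>>> play_rows --increments '[[[0,0.015,0],[0,0,0]],[[0,0.02,0],[0,0,0]],[[0,0.02,0],[0,0,0]],[[0,0.015,0],[0,0,0]],[[0,0.006,0],[0,0,0]],[[0,0.004,0],[0,0,0]],[[0,0.002,0],[0,0,0]],[[0,0.0015,0],[0,0,0]],[[0,0,0],[0,0,0]],[[0,0,0],[0,0,0]]]'

```text
t: 13.13
eef_pos: [0.5614, 0.3098, 0.0196]
tool_rot: [-0.525, 0.525, 0.474, -0.473]
contact_force: [0.3, 0.3, -0.2]
gripper_width: 0.418
```

>>> play_rows --increments '[[[0,0,0],[0,0,0]],[[0,0,0],[0,0,0]],[[0,0,0],[0,0,0]],[[0,0,0],[0,0,0]],[[0,0,0],[0,0,0]],[[0,-0.01,0],[0,0,0]],[[0,-0.02,0],[0,0,0]],[[0,-0.025,0],[0,0,0]],[[0,-0.025,0],[0,0,0]],[[0,-0.02,0],[0,0,0]],[[0,-0.005,0],[0,0,0]],[[0,0,0],[0,0,0]],[[0,0,0],[0,0,0]],[[0,0,0],[0,0,0]]]' --gripper 0.06

```text
t: 14.3
eef_pos: [0.5599, 0.3091, 0.1225]
tool_rot: [0.525, -0.525, -0.473, 0.474]
contact_force: [-0.4, 0.4, 0.3]
gripper_width: 0.701
```

```bash
python3 go.py 560,33,122 628,29,122; python3 -c "
from h import *
s=snap('side','side4');c=snap('top','top4')
cv2.imwrite('pics/v4.png',cv2.resize(np.hstack([s['color'][60:260,60:310,::-1],c['color'][120:320,60:290,::-1]]),None,fx=1.65,fy=1.65,interpolation=cv2.INTER_CUBIC))"
```

```text
pos [559.9 309.1 122.5] x-az 84.09 ydown [-0.002 -0.001 -1.   ] w 59.9 F [-0.4  0.4  0.3] t 14.3
560,33,122 delta tool mm [-274.7    0.8  -28.5] n@20 14
628,29,122 delta tool mm [  3.   -0.1 -68.1] n@20 4
```

View pics/v4.png

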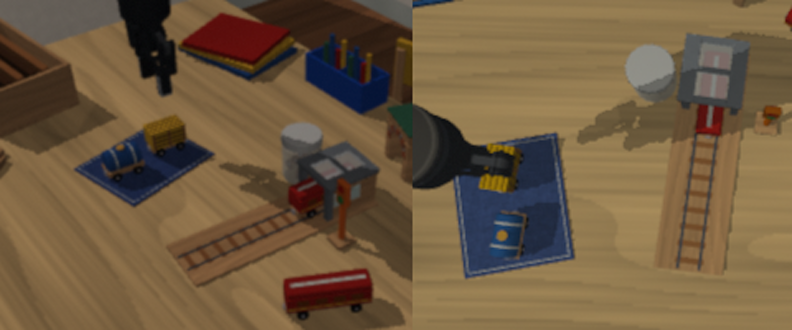

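Run:
```python
from h import *
c=dict(np.load('top4.npz'));im=c['color'].astype(int);h=cv2.cvtColor(c['color'],cv2.COLOR_RGB2HSV).astype(int)
# rails are grey/dark: low red-blue difference
rb=im[...,0]-im[...,2]
xs=[];
for v in range(208,280,4):
    row=rb[v,210:262]; 
    k=np.argsort(row)[:6]+210
    lo=[a for a in range(211,261) if rb[v,a]<=rb[v,a-1] and rb[v,a]<rb[v,a+1]]
    lo=sorted(sorted(lo,key=lambda a:rb[v,a])[:2])
    if len(lo)==2:
        p=[ray(c,a,v,.004)[:2]*1e3 for a in lo]; m=(p[0]+p[1])/2; w=p[0][1]-p[1][1]
        print(v,lo,np.round(m,1),round(w,1))
        if 24<w<38: xs.append(m)
xs=np.array(xs);f=np.polyfit(xs[:,0],xs[:,1],1);print(f,np.polyval(f,586.5),np.degrees(np.arctan(f[0])))
H,S=h[...,0],h[...,1];v,u=np.mgrid[:384,:512]
m=(u>225)&(u<255)&(v>180)&(v<208)&((H<8)|(H>172))&(S>150)
vs,us=np.nonzero(m);P=np.array([ray(c,a,b,.05)[:2]*1e3 for a,b in zip(us,vs)])
for b in range(int(vs.min()),int(vs.max())+1):
    k=us[vs==b];print(b,k.min(),k.max(),np.round(ray(c,(k.min()+k.max())/2,b,.04)[:2]*1e3,1))
```

```text
208 [230, 243] [604.1  36.4] 30.7
212 [230, 243] [594.6  36.1] 30.7
216 [229, 242] [585.   38.1] 30.6
220 [229, 242] [575.6  37.8] 30.6
224 [228, 241] [566.1  39.9] 30.5
228 [228, 240] [556.7  40.8] 28.1
232 [227, 240] [547.3  41.7] 30.4
236 [226, 239] [537.9  43.7] 30.4
240 [226, 239] [528.6  43.4] 30.3
244 [225, 238] [519.2  45.4] 30.3
248 [225, 238] [510.   45.1] 30.2
252 [224, 237] [500.7  47.2] 30.2
256 [224, 237] [491.5  46.9] 30.1
260 [223, 236] [482.3  48.9] 30.1
264 [222, 236] [473.1  49.7] 32.3
268 [222, 235] [464.   50.6] 30.0
272 [221, 235] [454.9  51.4] 32.2
276 [221, 234] [445.8  52.3] 29.9
[-0.10538849 99.44108756] 37.630740710536 -6.01610792431987
184 234 238 [655.1  38.6]
185 233 248 [653.1  28.2]
186 233 247 [650.7  29.3]
187 233 247 [648.4  29.2]
188 233 247 [646.1  29.2]
189 233 247 [643.8  29.1]
190 233 247 [641.5  29. ]
191 233 247 [639.1  29. ]
192 233 247 [636.8  28.9]
193 232 247 [634.5  30. ]
194 232 246 [632.1  31. ]
195 232 246 [629.8  31. ]
196 232 246 [627.5  30.9]
197 232 246 [625.2  30.8]
198 232 246 [622.9  30.8]
199 232 246 [620.6  30.7]
200 232 246 [618.3  30.6]
201 241 246 [616.3  20.3]
```

>>> play_rows --increments '[[[-0.01,0,-0.001],[0,0,0]],[[-0.02,0,-0.002],[0,0,0]],[[-0.02,0,-0.002],[0,0,0]],[[-0.02,0,-0.002],[0,0,0]],[[-0.02,0,-0.002],[0,0,0]],[[-0.02,0,-0.002],[0,0,0]],[[-0.02,0,-0.002],[0,0,0]],[[-0.02,0,-0.002],[0,0,0]],[[-0.02,0,-0.002],[0,0,0]],[[-0.02,0,-0.002],[0,0,0]],[[-0.02,0,-0.005],[0,0,0]],[[-0.02,0,-0.01],[0,0,0]],[[-0.02,0,-0.02],[0,0,0]],[[-0.015,0,-0.02],[0,0,0]],[[-0.007,0,-0.015],[0,0,0]],[[0,0,-0.007],[0,0,0]],[[0,0,0],[0,0,0]],[[0,0,0],[0,0,0]],[[0,0,0],[0,0,0]]]'

```text
t: 15.98
eef_pos: [0.6271, 0.0304, 0.1233]
tool_rot: [0.525, -0.524, -0.474, 0.474]
contact_force: [0.8, 0.1, 0.2]
gripper_width: 0.701
```

```bash
python3 go.py 629,31,14
```

```text
pos [627.1  30.4 123.3] x-az 84.18 ydown [-0.002  0.001 -1.   ] w 59.9 F [0.8 0.1 0.2] t 16.0
629,31,14 delta tool mm [  0.7 109.3  -2. ] n@20 6
```

>>> play_rows --increments '[[[0.0005,0.02,-0.0015],[0,0,0]],[[0,0.02,0],[0,0,0]],[[0,0.02,0],[0,0,0]],[[0,0.015,0],[0,0,0]],[[0,0.015,0],[0,0,0]],[[0,0.01,0],[0,0,0]],[[0,0.006,0],[0,0,0]],[[0,0.003,0],[0,0,0]],[[0,0,0],[0,0,0]],[[0,0,0],[0,0,0]]]'

```text
t: 16.82
eef_pos: [0.6302, 0.0296, 0.0154]
tool_rot: [-0.525, 0.525, 0.474, -0.473]
contact_force: [0.4, -0.0, 0.2]
gripper_width: 0.702
```

>>> play_rows --increments '[[[0,0,0],[0,0,0]],[[0,0,0],[0,0,0]],[[0,0,0],[0,0,0]],[[0,0,0],[0,0,0]],[[0,0,0],[0,0,0]],[[0,0,0],[0,0,0]],[[0,0,0],[0,0,0]],[[0,0,0],[0,0,0]]]' --gripper 0.02 --grip_force 30

```text
t: 17.48
eef_pos: [0.6304, 0.0296, 0.0156]
tool_rot: [-0.525, 0.525, 0.474, -0.473]
contact_force: [-0.4, 0.7, 5.7]
gripper_width: 0.417
```

```bash
python3 go.py 524,43.5,15
```

```text
pos [630.4  29.6  15.6] x-az 84.08 ydown [ 0.001  0.    -1.   ] w 35.6 F [-0.4  0.7  5.7] t 17.5
524,43.5,15 delta tool mm [  2.8   0.5 107.3] n@20 6
```

>>> play_rows --increments '[[[0,-0.0005,0.004],[0,0,0]],[[0,0,0.008],[0,0,0]],[[0,0,0.008],[0,0,0]],[[0,0,0.008],[0,0,0]],[[0,0,0.008],[0,0,0]],[[0,0,0.008],[0,0,0]],[[0,0,0.008],[0,0,0]],[[0.001,0,0.008],[0,0,0]],[[0.001,0,0.008],[0,0,0]],[[0.001,0,0.008],[0,0,0]],[[0,0,0.008],[0,0,0]],[[0,0,0.008],[0,0,0]],[[0,0,0.008],[0,0,0]],[[0,0,0.005],[0,0,0]],[[0,0,0.003],[0,0,0]],[[0,0,0],[0,0,0]],[[0,0,0],[0,0,0]]]'

```text
t: 18.9
eef_pos: [0.5214, 0.0438, 0.0155]
tool_rot: [0.525, -0.525, -0.473, 0.474]
contact_force: [0.3, 0.1, 8.7]
gripper_width: 0.417
```

>>> play_rows --increments '[[[0,0,0],[0,0,0]],[[0,0,0],[0,0,0]],[[0,0,0],[0,0,0]],[[0,0,0],[0,0,0]],[[0,0,0],[0,0,0]],[[0,-0.01,0],[0,0,0]],[[0,-0.015,0],[0,0,0]],[[0,-0.015,0],[0,0,0]],[[0,-0.01,0],[0,0,0]],[[0,0,0],[0,0,0]],[[0,0,0],[0,0,0]]]' --gripper 0.06

```text
t: 19.82
eef_pos: [0.5231, 0.0438, 0.0659]
tool_rot: [-0.525, 0.525, 0.474, -0.473]
contact_force: [-0.1, -0.1, -0.3]
gripper_width: 0.698
```

```bash
python3 go.py ; python3 -c "
from h import *
s=snap('side','side5')
cv2.imwrite('pics/v5.png',cv2.resize(s['color'][60:260,60:310,::-1],None,fx=2,fy=2,interpolation=cv2.INTER_CUBIC))"
```

```text
pos [523.1  43.8  65.9] x-az 84.09 ydown [ 0.001  0.    -1.   ] w 59.6 F [-0.1 -0.1 -0.3] t 19.8
```

View pics/v5.png

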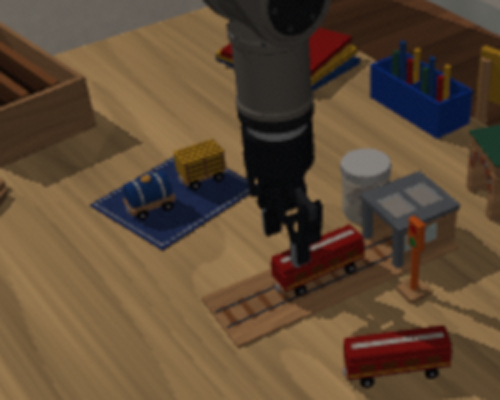

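Run:
```python
from h import *
c=dict(np.load('side5.npz'));h=cv2.cvtColor(c['color'],cv2.COLOR_RGB2HSV).astype(int);H,S=h[...,0],h[...,1];v,u=np.mgrid[:384,:512]
# crop/2 + (60,60)
L=lambda x,y,z:np.round(ray(c,60+x/2-.25,60+y/2-.25,z)[:2]*1e3,1)
print('line ends',L(283,263,.054),L(355,234,.054),'wheels',L(298,294,.008),L(351,270,.008),'body bottom near ends',L(277,289,.02),L(364,256,.02))
```

```text
line ends [514.5  39.6] [613.6  27.7] wheels [523.8  26.5] [600.3  19.8] body bottom near ends [502.6  38.8] [620.9  19.4]
```

>>> play_rows --increments '[[[0,0,-0.01],[0,0,0]],[[0,0,-0.015],[0,0,0]],[[0,0,-0.01],[0,0,0]],[[0,0,-0.005],[0,0,0]],[[0,0.01,0],[0,0,0]],[[0,0.015,0],[0,0,0]],[[0,0.015,0],[0,0,0]],[[0,0.007,0],[0,0,0]],[[0,0.003,0],[0,0,0]],[[0,0,0],[0,0,0]],[[0,0,0],[0,0,0]]]'

```text
t: 20.78
eef_pos: [0.5625, 0.0395, 0.0154]
tool_rot: [0.525, -0.525, -0.474, 0.474]
contact_force: [-0.3, 0.3, 0.4]
gripper_width: 0.704
```

>>> play_rows --increments '[[[0,0,0],[0,0,0]],[[0,0,0],[0,0,0]],[[0,0,0],[0,0,0]],[[0,0,0],[0,0,0]],[[0,0,0],[0,0,0]],[[0,0,0],[0,0,0]],[[0,0,0],[0,0,0]],[[0,-0.01,0],[0,0,0]],[[0,-0.015,0],[0,0,0]],[[0,-0.02,0],[0,0,0]],[[0,-0.02,0],[0,0,0]],[[0,-0.02,0],[0,0,0]],[[0,-0.01,0],[0,0,0]],[[0,-0.005,0],[0,0,0]],[[0,0,0],[0,-4.5,0]],[[0,0,0],[0,0,0]],[[0,0,0],[0,0,0]]]' --gripper 0.02 --grip_force 35

```text
t: 22.2
eef_pos: [0.5618, 0.0394, 0.1146]
tool_rot: [0.507, -0.506, -0.493, 0.494]
contact_force: [-0.3, 0.6, -1.7]
gripper_width: 0.414
```

```bash
python3 go.py 453,-336.3,115 453,-336.3,15
python3 - <<'E'
from h import *
c=snap('side','side6')
a=cv2.resize(c['color'][100:260,150:310,::-1],None,fx=2.2,fy=2.2,interpolation=cv2.INTER_CUBIC)
b=cv2.resize(c['color'][255:370,230:375,::-1],None,fx=2.9,fy=2.9,interpolation=cv2.INTER_CUBIC);n=min(len(a),len(b))
cv2.imwrite('pics/v6.png',np.hstack([a[:n],b[:n]])[:,:800])
E
```

```text
pos [561.8  39.4 114.6] x-az 88.48 ydown [-0.002 -0.    -1.   ] w 35.4 F [-0.3  0.6 -1.7] t 22.2
453,-336.3,115 delta tool mm [-3.785e+02 -3.000e-01  9.880e+01] n@20 20
453,-336.3,15 delta tool mm [  0.  100.   -0.2] n@20 5
```

View pics/v6.png

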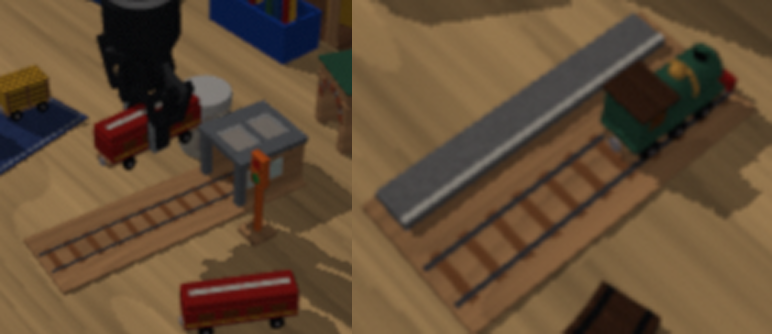

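Run:
```python
from h import *
c=dict(np.load('side6.npz'))
B=lambda x,y,z:np.round(ray(c,230+(x-352)/2.9-.3,255+y/2.9-.3,z)[:2]*1e3,1)
A=lambda x,y,z:np.round(ray(c,150+x/2.2-.3,100+y/2.2-.3,z)[:2]*1e3,1)
print('engine rear magnet',B(612,147,.016),'body rear bottom',B(632,155,.02),'front bottom',B(722,92,.02))
print('rails',B(428,267,.004),B(460,303,.004),B(600,140,.004),B(632,168,.004), 'platform',B(405,224,.012),B(663,36,.012))
print('car magnet',A(98,158,.12), 'far end bottom',A(200,125,.12),'near-bottom near end',A(110,165,.118),'wheels',A(129,163,.108),A(187,140,.108))
```

```text
engine rear magnet [ 519.4 -338.2] body rear bottom [ 522.6 -352.3] front bottom [ 607.4 -358. ]
rails [ 375.1 -319.7] [ 374.6 -349.9] [ 524.3 -324.5] [ 524.7 -353.1] platform [ 379.9 -291.7] [ 619.  -296.2]
car magnet [500.7  40.1] far end bottom [616.3  17.7] near-bottom near end [504.9  25.2] wheels [528.5  26. ] [599.   18.4]
```

>>> play_rows --increments '[[[0,0,0.01],[0,0,0]],[[0,0,0.018],[0,0,0]],[[-0.01,0,0.018],[0,0,0]],[[-0.02,0,0.01],[0,0,0]],[[-0.025,0,0.004],[0,0,0]],[[-0.025,0,0.003],[0,0,0]],[[-0.025,0,0.003],[0,0,0]],[[-0.025,0,0.003],[0,0,0]],[[-0.025,0,0.003],[0,0,0]],[[-0.025,0,0.003],[0,0,0]],[[-0.025,0,0.003],[0,0,0]],[[-0.025,0,0.003],[0,0,0]],[[-0.025,0,0.003],[0,0,0]],[[-0.025,0,0.003],[0,0,0]],[[-0.025,0,0.003],[0,0,0]],[[-0.025,0,0.003],[0,0,0]],[[-0.025,0,0.003],[0,0,0]],[[-0.025,0,0],[0,0,0]],[[-0.015,0,0],[0,0,0]],[[-0.008,0,0],[0,0,0]]]'

```text
t: 23.92
eef_pos: [0.4554, -0.363, 0.115]
tool_rot: [0.507, -0.507, -0.493, 0.493]
contact_force: [0.2, 0.5, -1.2]
gripper_width: 0.415
```

>>> play_rows --increments '[[[0,0,0],[0,0,0]],[[0,0,0],[0,0,0]],[[0,0,0],[0,0,0]]]'

```text
t: 24.17
eef_pos: [0.4569, -0.359, 0.1149]
tool_rot: [0.506, -0.505, -0.495, 0.494]
contact_force: [0.5, 0.7, -1.8]
gripper_width: 0.415
```

```bash
python3 go.py 453,-336.3,15
python3 - <<'E'
from h import *
c=snap('side','side7')
cv2.imwrite('pics/v7.png',cv2.resize(c['color'][210:384,190:390,::-1],None,fx=3,fy=3,interpolation=cv2.INTER_CUBIC))
E
```

```text
pos [ 456.9 -359.   114.9] x-az 88.69 ydown [-0.001  0.002 -1.   ] w 35.5 F [ 0.5  0.7 -1.8] t 24.2
453,-336.3,15 delta tool mm [ 22.4 100.    4.4] n@20 6
```

View pics/v7.png

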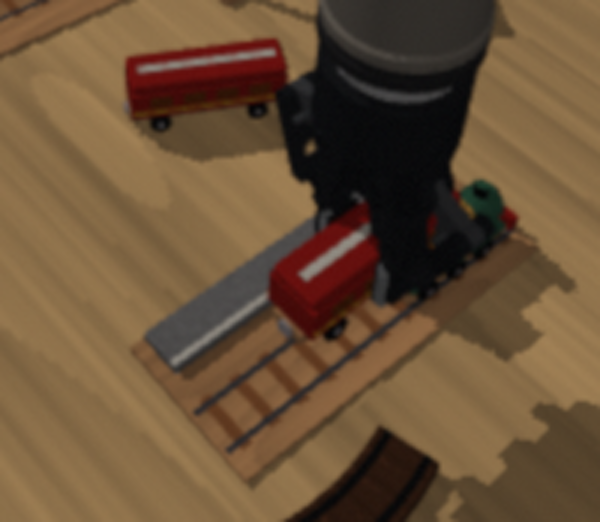

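>>> play_rows --increments '[[[0.01,0,0.002],[0,0,0]],[[0.0085,0,0.002],[0,0,0]],[[0.004,0,0.0015],[0,0,0]],[[0,0,0],[0,0,0]],[[0,0.015,0],[0,0,0]],[[0,0.02,0],[0,0,0]],[[0,0.02,0],[0,0,0]],[[0,0.015,0],[0,0,0]],[[0,0.01,0],[0,0,0]],[[0,0.005,0],[0,0,0]],[[0,0,0],[0,0,0]],[[0,0,0],[0,0,0]]]'

```text
t: 25.22
eef_pos: [0.4519, -0.3387, 0.0307]
tool_rot: [-0.506, 0.506, 0.494, -0.494]
contact_force: [0.0, 0.1, -0.6]
gripper_width: 0.413
```

```bash
python3 go.py 451.5,-336.5,15.5
```

```text
pos [ 451.9 -338.7   30.7] x-az 88.58 ydown [ 0. -0. -1.] w 35.3 F [ 0.   0.1 -0.6] t 25.2
451.5,-336.5,15.5 delta tool mm [ 2.2 15.2  0.5] n@20 1
```

>>> play_rows --increments '[[[0.002,0,0],[0,0,0]],[[0,0.006,0],[0,0,0]],[[0,0.004,0],[0,0,0]],[[0,0.003,0],[0,0,0]],[[0,0.002,0],[0,0,0]],[[0,0,0],[0,0,0]],[[0,0,0],[0,0,0]],[[0,0,0],[0,0,0]]]'

```text
t: 25.88
eef_pos: [0.4516, -0.3363, 0.016]
tool_rot: [0.506, -0.506, -0.494, 0.494]
contact_force: [-1.9, 2.5, 9.9]
gripper_width: 0.413
```

>>> play_rows --increments '[[[0,0,0],[0,0,0]],[[0,0,0],[0,0,0]],[[0,0,0],[0,0,0]],[[0,0,0],[0,0,0]],[[0,0,0],[0,0,0]],[[0,-0.01,0],[0,0,0]],[[0,-0.015,0],[0,0,0]],[[0,-0.02,0],[0,0,0]],[[0,-0.02,0],[0,0,0]],[[0,-0.02,0],[0,0,0]],[[0,-0.015,0],[0,0,0]],[[0.02,-0.005,0],[0,0,0]],[[0.03,0,0],[0,0,0]],[[0.03,0,0],[0,0,0]],[[0.03,0,0],[0,0,0]],[[0.03,0,0],[0,0,0]],[[0.02,0,0],[0,0,0]],[[0.01,0,0],[0,0,0]],[[0,0,0],[0,0,0]]]' --gripper 0.055

```text
t: 27.47
eef_pos: [0.4562, -0.1643, 0.1207]
tool_rot: [0.505, -0.505, -0.495, 0.494]
contact_force: [0.2, -0.3, 0.2]
gripper_width: 0.644
```

```bash
python3 go.py
python3 - <<'E'
from h import *
c=snap('side','side8');d=snap('top','top8')
a=cv2.resize(c['color'][245:375,230:380,::-1],None,fx=3,fy=3,interpolation=cv2.INTER_CUBIC);b=cv2.resize(d['color'][190:320,355:425,::-1],None,fx=3,fy=3,interpolation=cv2.INTER_CUBIC)
cv2.imwrite('pics/v8.png',np.hstack([a,b]))
E
```

```text
pos [ 456.2 -164.3  120.7] x-az 88.8 ydown [ 0.     0.001 -1.   ] w 55.0 F [ 0.2 -0.3  0.2] t 27.5
```

View pics/v8.png

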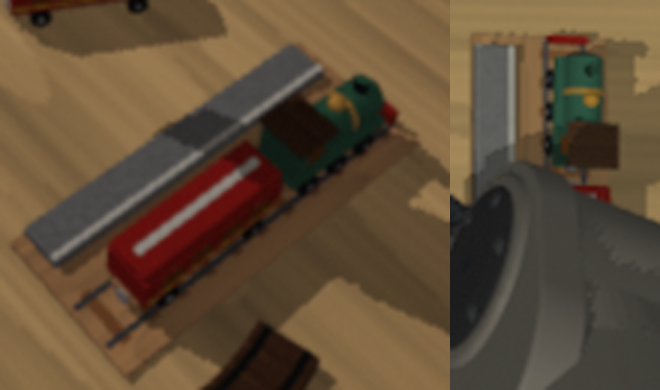

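>>> play_rows --increments '[[[0,0,0],[0,4.7,0]],[[0.015,0,0],[0,0,0]],[[0.03,0,0],[0,0,0]],[[0.03,0,0],[0,0,0]],[[0.03,0,0],[0,0,0]],[[0.03,0,-0.003],[0,0,0]],[[0.03,0,-0.003],[0,0,0]],[[0.03,0,-0.003],[0,0,0]],[[0.03,0,-0.003],[0,0,0]],[[0.03,0,-0.003],[0,0,0]],[[0.03,0,-0.003],[0,0,0]],[[0.03,0,-0.003],[0,0,0]],[[0.03,0,-0.003],[0,0,0]],[[0.03,0,-0.003],[0,0,0]],[[0.03,0,-0.003],[0,0,0]],[[0.03,0,-0.01],[0,0,0]],[[0.02,0,-0.01],[0,0,0]],[[0.01,0,-0.008],[0,0,0]],[[0,0,0],[0,0,0]],[[0,0,0],[0,0,0]]]'

```text
t: 29.23
eef_pos: [0.5644, 0.2879, 0.1199]
tool_rot: [-0.526, 0.527, 0.472, -0.472]
contact_force: [-0.2, 0.1, -0.3]
gripper_width: 0.643
```

```bash
python3 go.py 561.4,310,17.5
python3 - <<'E'
from h import *
d=snap('top','top9');c=dict(np.load('side8.npz'))
S=lambda x,y,z:np.round(ray(c,230+x/3-.33,245+y/3-.33,z)[:2]*1e3,1)
print('line',S(137,250,.054),S(258,160,.054),'near magnet',S(123,293,.016))
cv2.imwrite('pics/v9.png',np.hstack([cv2.resize(d['color'][190:320,355:425,::-1],None,fx=3.6,fy=3.6,interpolation=cv2.INTER_CUBIC),cv2.resize(d['color'][150:280,80:210,::-1],None,fx=3.6,fy=3.6,interpolation=cv2.INTER_CUBIC)]))
E
```

```text
pos [564.4 287.9 119.9] x-az 83.76 ydown [ 0.    -0.001 -1.   ] w 54.9 F [-0.2  0.1 -0.3] t 29.2
561.4,310,17.5 delta tool mm [ 21.8 102.4   5.4] n@20 6
line [ 404.6 -335.4] [ 503.5 -337.8] near magnet [ 396.2 -335.1]
```

View pics/v9.png

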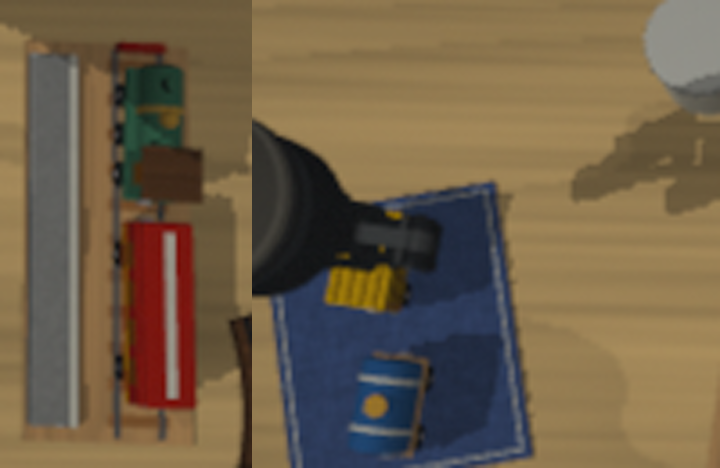

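Run:
```python
from h import *
d=dict(np.load('top9.npz'))
T=lambda x,y,z:np.round(ray(d,355+x/3.6-.36,190+y/3.6-.36,z)[:2]*1e3,1)
print('red far end',T(160,222,.052),'near end',T(165,408,.045),'line',T(171,231,.054),T(172,399,.054))
print('engine front',T(155,66,.04),'rear',T(130,199,.03),T(130,199,.04))
```

```text
red far end [ 510.4 -332. ] near end [ 396.7 -334.5] line [ 505.  -337.9] [ 403.2 -335.2]
engine front [ 610.  -336.9] rear [ 524.9 -322.1] [ 524.6 -318.1]
```

>>> play_rows --increments '[[[0.01,0,0.0025],[0,0,0]],[[0.008,0,0.003],[0,0,0]],[[0.004,0,0],[0,0,0]],[[0,0.02,0],[0,0,0]],[[0,0.02,0],[0,0,0]],[[0,0.02,0],[0,0,0]],[[0,0.02,0],[0,0,0]],[[0,0.012,0],[0,0,0]],[[0,0.006,0],[0,0,0]],[[0,0.004,0],[0,0,0]],[[0,0,0],[0,0,0]],[[0,0,0],[0,0,0]]]'

```text
t: 30.28
eef_pos: [0.5605, 0.3126, 0.0191]
tool_rot: [-0.526, 0.526, 0.473, -0.472]
contact_force: [0.9, -0.1, 0.5]
gripper_width: 0.645
```

>>> play_rows --increments '[[[0,0.001,0],[0,0,0]],[[0,0,0],[0,0,0]],[[0,0,0],[0,0,0]],[[0,0,0],[0,0,0]],[[0,0,0],[0,0,0]],[[0,0,0],[0,0,0]],[[0,0,0],[0,0,0]],[[0,-0.01,0],[0,0,0]],[[0,-0.015,0],[0,0,0]],[[0,-0.02,0],[0,0,0]],[[0,-0.02,0],[0,0,0]],[[0,-0.02,0],[0,0,0]],[[0,-0.01,0],[0,0,0]],[[0,-0.005,0],[0,0,0]],[[0,0,0],[0,0,0]]]' --gripper 0.02 --grip_force 30

```text
t: 31.53
eef_pos: [0.5603, 0.3124, 0.1183]
tool_rot: [-0.526, 0.526, 0.473, -0.472]
contact_force: [0.2, -0.5, -1.6]
gripper_width: 0.417
```

```bash
python3 go.py 560,40,120 625,33.3,120
```

```text
pos [560.3 312.4 118.3] x-az 83.88 ydown [ 0.001  0.001 -1.   ] w 35.6 F [ 0.2 -0.5 -1.6] t 31.5
560,40,120 delta tool mm [-270.9   -2.   -28.8] n@20 14
625,33.3,120 delta tool mm [  0.3   0.1 -65.3] n@20 4
```

>>> play_rows --increments '[[[-0.01,0,-0.001],[0,0,0]],[[-0.02,0,-0.002],[0,0,0]],[[-0.02,0,-0.002],[0,0,0]],[[-0.02,0,-0.002],[0,0,0]],[[-0.02,0,-0.002],[0,0,0]],[[-0.02,0,-0.002],[0,0,0]],[[-0.02,0,-0.002],[0,0,0]],[[-0.02,0,-0.002],[0,0,0]],[[-0.02,0,-0.002],[0,0,0]],[[-0.02,0,-0.002],[0,0,0]],[[-0.02,0,-0.003],[0,0,0]],[[-0.02,0,-0.003],[0,0,0]],[[-0.02,0,-0.003],[0,0,0]],[[-0.013,0,-0.01],[0,0,0]],[[-0.007,0,-0.02],[0,0,0]],[[0,0,-0.02],[0,0,0]],[[0,0,-0.01],[0,0,0]],[[0,0,0],[0,0,0]],[[0,0,0],[0,0,0]],[[0,0,0],[0,0,0]]]'

```text
t: 33.2
eef_pos: [0.6171, 0.0347, 0.1164]
tool_rot: [0.526, -0.525, -0.472, 0.473]
contact_force: [-0.2, -0.3, -0.9]
gripper_width: 0.419
```

```bash
python3 go.py 625,33.3,17.5
```

```text
pos [617.1  34.7 116.4] x-az 83.93 ydown [-0.002  0.    -1.   ] w 35.8 F [-0.2 -0.3 -0.9] t 33.2
625,33.3,17.5 delta tool mm [-0.6 98.9 -8.3] n@20 5
```

>>> play_rows --increments '[[[0,0,0.008],[0,0,0]],[[0,0,0.008],[0,0,0]],[[0,0,0.004],[0,0,0]],[[0,0,0],[0,0,0]],[[0,0.015,0],[0,0,0]],[[0,0.02,0],[0,0,0]],[[0,0.02,0],[0,0,0]],[[0,0.02,0],[0,0,0]],[[0,0.01,0],[0,0,0]],[[0,0.005,0],[0,0,0]],[[0,0.004,0],[0,0,0]],[[0,0.003,0],[0,0,0]],[[0,0,0],[0,0,0]],[[0,0,0],[0,0,0]]]'

```text
t: 34.37
eef_pos: [0.5994, 0.0365, 0.021]
tool_rot: [-0.526, 0.526, 0.473, -0.472]
contact_force: [-0.1, 0.1, -0.8]
gripper_width: 0.416
```

```bash
python3 go.py 624,33.4,17.5
```

```text
pos [599.4  36.5  21. ] x-az 83.88 ydown [ 0.001  0.    -1.   ] w 35.5 F [-0.1  0.1 -0.8] t 34.4
624,33.4,17.5 delta tool mm [ -0.4   3.5 -24.8] n@20 2
```

>>> play_rows --increments '[[[0,0.001,-0.003],[0,0,0]],[[0,0,-0.006],[0,0,0]],[[0,0,-0.006],[0,0,0]],[[0,0,-0.006],[0,0,0]],[[0,0,-0.004],[0,0,0]],[[0,0,0],[0,0,0]],[[0,0,0],[0,0,0]]]'

```text
t: 34.95
eef_pos: [0.6241, 0.0337, 0.0193]
tool_rot: [-0.526, 0.526, 0.473, -0.472]
contact_force: [0.3, 0.1, -0.3]
gripper_width: 0.417
```

>>> play_rows --increments '[[[0,0,0],[0,0,0]],[[0,0,0],[0,0,0]],[[0,0,0],[0,0,0]],[[0,0,0],[0,0,0]],[[0,-0.01,0],[0,0,0]],[[0,-0.02,0],[0,0,0]],[[0,-0.02,0],[0,0,0]],[[0,-0.01,0],[0,0,0]],[[0,0,0.01],[0,0,0]],[[0,0,0.02],[0,0,0]],[[0,0,0.02],[0,0,0]],[[0,0,0.015],[0,0,0]],[[0,0,0.005],[0,0,0]],[[0,0,0],[0,0,0]],[[0,0,0],[0,0,0]]]' --gripper 0.055

```text
t: 36.2
eef_pos: [0.5543, 0.0413, 0.0792]
tool_rot: [-0.526, 0.526, 0.473, -0.473]
contact_force: [0.3, 0.2, 0.9]
gripper_width: 0.644
```

```bash
python3 go.py 566,39.6,18
python3 - <<'E'
from h import *
c=snap('side','side10')
cv2.imwrite('pics/v10.png',cv2.resize(c['color'][110:250,150:310,::-1],None,fx=3.5,fy=3.5,interpolation=cv2.INTER_CUBIC))
E
```

```text
pos [554.3  41.3  79.2] x-az 83.9 ydown [ 0.  0. -1.] w 55.0 F [0.3 0.2 0.9] t 36.2
566,39.6,18 delta tool mm [ -0.5  61.2 -11.8] n@20 4
```

View pics/v10.png

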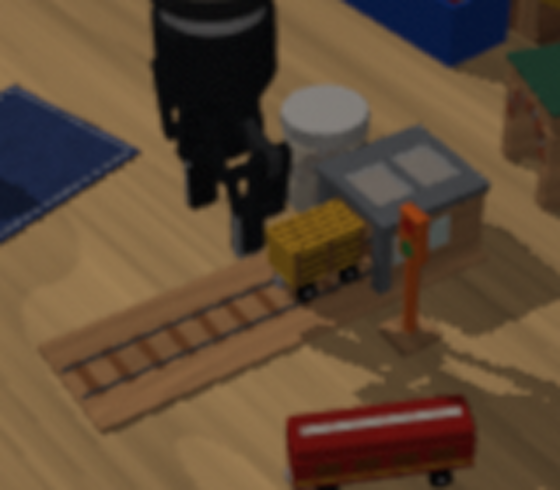

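>>> play_rows --increments '[[[0,0,0.005],[0,0,0]],[[0,0,0.005],[0,0,0]],[[0,0,0],[0,0,0]],[[0,0,0],[0,0,0]],[[0,0,0],[0,0,0]],[[0,0,0],[0,0,0]],[[0,0.01,0],[0,0,0]],[[0,0.02,0],[0,0,0]],[[0,0.02,0],[0,0,0]],[[0,0.008,0],[0,0,0]],[[0,0.003,0],[0,0,0]],[[0,0,0],[0,0,0]],[[0,0,0],[0,0,0]]]' --gripper 0.0

```text
t: 37.33
eef_pos: [0.5446, 0.0423, 0.0187]
tool_rot: [-0.526, 0.526, 0.473, -0.472]
contact_force: [-0.1, 0.4, 0.3]
gripper_width: -0.004
```

```bash
python3 go.py 580,38.2,19 625,33.4,19
```

```text
pos [544.6  42.3  18.7] x-az 83.88 ydown [ 0.001  0.    -1.   ] w -0.4 F [-0.1  0.4  0.3] t 37.3
580,38.2,19 delta tool mm [ -0.3  -0.3 -35.6] n@20 2
625,33.4,19 delta tool mm [  0.    0.  -45.3] n@20 3
```

Push to x≈625, then look.

>>> play_rows --increments '[[[0,0,-0.008],[0,0,0]],[[0,0,-0.012],[0,0,0]],[[0,0,-0.01],[0,0,0]],[[0,0,-0.005],[0,0,0]],[[0,0,-0.005],[0,0,0]],[[0,0,-0.005],[0,0,0]],[[0,0,-0.005],[0,0,0]],[[0,0,-0.005],[0,0,0]],[[0,0,-0.005],[0,0,0]],[[0,0,-0.005],[0,0,0]],[[0,0,-0.005],[0,0,0]],[[0,0,-0.005],[0,0,0]],[[0,0,-0.005],[0,0,0]],[[0,0,0],[0,0,0]],[[0,0,0],[0,0,0]]]'

```text
t: 38.58
eef_pos: [0.6242, 0.0337, 0.0182]
tool_rot: [-0.526, 0.526, 0.473, -0.472]
contact_force: [0.2, 0.2, 0.4]
gripper_width: 0.002
```

```bash
python3 go.py 637,32.2,19
python3 - <<'E'
from h import *
c=snap('side','side11')
cv2.imwrite('pics/v11.png',cv2.resize(c['color'][130:230,190:310,::-1],None,fx=5,fy=5,interpolation=cv2.INTER_CUBIC))
E
```

```text
pos [624.2  33.7  18.2] x-az 83.88 ydown [ 0.001 -0.    -1.   ] w 0.1 F [0.2 0.2 0.4] t 38.6
637,32.2,19 delta tool mm [ -0.1  -0.8 -12.9] n@20 1
```

View pics/v11.png

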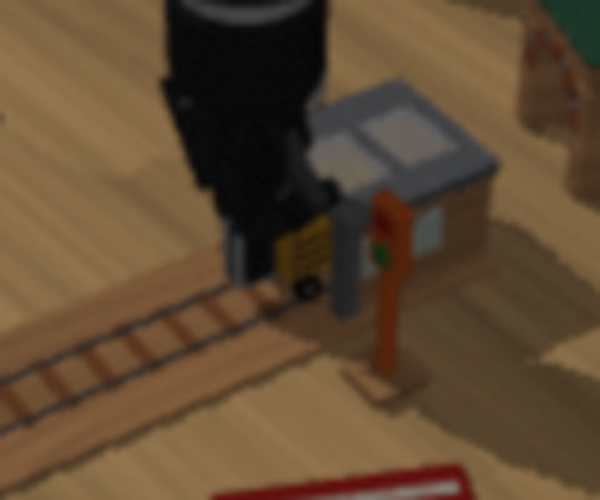

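```bash
cat >> h.py <<'E'
def shed(p):
    d=np.asarray(p)[:2]*1e3-np.array([586.3,37.3]);a=np.radians(-6.0);return np.round([d[0]*np.cos(a)+d[1]*np.sin(a),-d[0]*np.sin(a)+d[1]*np.cos(a)],1)
E
python3 - <<'E'
from h import *
c=dict(np.load('side11.npz'))
S=lambda x,y,z:shed(ray(c,190+x/5-.4,130+y/5-.4,z))
print('corner',S(293,288,.021),'wheel',S(307,290,.008),'post',S(345,318,.004),'roof corners',S(338,207,.066),S(497,160,.07),S(400,80,.07))
h=cv2.cvtColor(c['color'],cv2.COLOR_RGB2HSV).astype(int)
v,u=np.mgrid[:384,:512];m=(u>240)&(u<262)&(v>165)&(v<195)&(h[...,0]>15)&(h[...,0]<33)&(h[...,1]>170)
vs,us=np.nonzero(m)
for b in range(vs.min(),vs.max()+1): k=us[vs==b];print(b,k.min() if len(k) else 0,k.max() if len(k) else 0,h[b,244:262,2])
c=dict(np.load('side10.npz'));S2=lambda x,y,z:shed(ray(c,150+x/3.5-.36,110+y/3.5-.36,z))
print('before: wheels',S2(307,292,.008),S2(349,275,.008),'corner bottom',S2(297,292,.021),'top corner',S2(290,250,.054))
E
```

```text
corner [ 50.3 -22.3] wheel [ 63.9 -15.1] post [ 70.3 -39.6] roof corners [ 73.  -27.3] [158.  -44.3] [158.2  38.1]
173 253 254 [13 12 12  9  7  9 10 11 22 44 61 54 39 38 42 44 43 43]
174 252 255 [13 11 13 11 10  8 13 28 46 66 77 66 48 35 37 43 44 43]
175 250 255 [12 12 11 11 13 17 34 53 67 72 72 64 48 33 34 37 41 40]
176 247 255 [11 12 18 31 36 41 58 70 69 65 61 53 41 32 33 35 39 39]
177 246 255 [13 26 43 56 59 57 63 62 55 54 58 53 42 32 34 36 38 41]
178 245 255 [21 45 63 67 62 54 54 50 53 59 62 57 45 34 34 37 39 42]
179 245 255 [25 49 65 67 63 51 52 58 59 55 54 53 43 34 35 37 39 45]
180 245 255 [24 49 65 68 63 54 56 53 49 52 58 58 46 33 35 37 39 45]
181 245 255 [24 48 65 67 61 50 50 53 57 58 53 51 42 33 35 36 38 45]
182 245 255 [25 49 65 66 62 56 58 58 53 52 56 58 45 32 36 38 37 45]
183 245 254 [26 49 63 66 61 55 55 49 53 59 70 68 46 33 35 38 40 45]
184 246 253 [34 53 62 66 62 53 52 48 53 58 65 63 45 34 35 37 39 47]
185 247 251 [51 58 62 65 58 46 40 25 22 38 62 63 45 34 36 37 40 48]
186 248 248 [76 63 63 64 50 23 17 14 16 22 46 55 42 33 36 39 38 48]
before: wheels [ 23.6 -13.5] [ 59.1 -14.7] corner bottom [  9.8 -22.1] top corner [  9.6 -14.2]
```

>>> play_rows --increments '[[[0,0,-0.004],[0,0,0]],[[0,0,-0.004],[0,0,0]],[[0,0,-0.003],[0,0,0]],[[0,0,-0.002],[0,0,0]],[[0,0,-0.002],[0,0,0]],[[0,0,0],[0,0,0]],[[0,0,0],[0,0,0]],[[0,0,0],[0,0,0]]]'

```text
t: 39.3
eef_pos: [0.6386, 0.0322, 0.0183]
tool_rot: [-0.526, 0.526, 0.473, -0.473]
contact_force: [-0.4, -0.2, -0.4]
gripper_width: 0.004
```

>>> play_rows --increments '[[[0,0,0.01],[0,0,0]],[[0,0,0.02],[0,0,0]],[[0,0,0.02],[0,0,0]],[[0,-0.01,0.02],[0,0,0]],[[0,-0.02,0.01],[0,0,0]],[[0,-0.025,0],[0,0,0]],[[0,-0.025,0],[0,0,0]],[[0,-0.015,0],[0,0,0]],[[0,-0.005,0],[0,0,0]],[[0,0,0],[0,0,0]],[[0,0,0],[0,0,0]]]' --gripper 0.0

```text
t: 40.22
eef_pos: [0.5586, 0.0408, 0.1177]
tool_rot: [0.526, -0.526, -0.473, 0.473]
contact_force: [-1.0, 0.4, -0.5]
gripper_width: -0.003
```

```bash
python3 go.py 472.5,296,120
python3 - <<'E'
from h import *
c=snap('side','side12');d=snap('top','top12')
h=cv2.cvtColor(c['color'],cv2.COLOR_RGB2HSV).astype(int)
for z,b in((.021,0),):
    for v in range(176,192,2): print(v,h[v,240:266,0].tolist(),h[v,240:266,2].tolist())
h=cv2.cvtColor(d['color'],cv2.COLOR_RGB2HSV).astype(int);v,u=np.mgrid[:384,:512]
m=(u>70)&(u<170)&(v>190)&(v<300)
T=m&(np.abs(d['range_z']-0)>0)
P=cloud(d);q=T&(P[...,2]>.03)&(P[...,2]<.07)
cl=P[q];print('tank on mat cloud',len(cl),np.round(np.median(cl,0)*1e3,1),np.round(cl.min(0)*1e3),np.round(cl.max(0)*1e3))
E
```

```text
pos [558.6  40.8 117.7] x-az 83.9 ydown [-0.  0. -1.] w -0.2 F [-1.   0.4 -0.5] t 40.2
472.5,296,120 delta tool mm [244.6  -2.2 112.8] n@20 14
176 [14, 14, 0, 0, 18, 20, 20, 20, 20, 20, 20, 20, 19, 17, 16, 17, 18, 120, 120, 110, 120, 0, 12, 11, 10, 8] [105, 70, 45, 41, 49, 72, 84, 86, 88, 89, 89, 88, 81, 65, 52, 52, 46, 43, 42, 41, 38, 40, 46, 65, 86, 91]
178 [14, 14, 12, 8, 11, 16, 18, 19, 20, 20, 20, 20, 19, 17, 16, 17, 18, 120, 120, 120, 105, 165, 19, 13, 13, 15] [110, 91, 63, 46, 46, 57, 78, 91, 89, 89, 88, 88, 81, 65, 55, 56, 50, 43, 42, 40, 38, 43, 62, 79, 80, 76]
180 [14, 15, 14, 14, 14, 13, 14, 14, 16, 19, 20, 20, 19, 17, 17, 19, 19, 0, 105, 105, 105, 10, 20, 14, 18, 53] [118, 116, 111, 108, 103, 87, 81, 90, 95, 89, 87, 87, 81, 64, 55, 59, 52, 43, 43, 40, 38, 44, 62, 77, 66, 51]
182 [14, 14, 14, 14, 12, 12, 11, 7, 0, 13, 17, 19, 19, 17, 17, 19, 18, 0, 105, 120, 135, 10, 24, 22, 18, 32] [117, 116, 110, 98, 86, 72, 64, 66, 74, 80, 84, 83, 79, 63, 54, 55, 48, 43, 42, 38, 37, 45, 62, 73, 70, 52]
184 [13, 14, 13, 14, 14, 13, 13, 12, 10, 11, 12, 15, 16, 16, 17, 12, 105, 120, 110, 1
[... 183 characters left out ...]
2, 13, 14, 20, 120, 120, 120, 105, 120, 150, 13, 14, 13, 13, 11] [87, 104, 112, 116, 117, 118, 116, 106, 95, 87, 77, 66, 60, 38, 11, 16, 32, 43, 43, 39, 38, 47, 61, 65, 65, 75]
188 [12, 12, 13, 14, 14, 14, 14, 14, 14, 13, 12, 11, 11, 13, 11, 12, 10, 120, 110, 110, 120, 14, 13, 14, 14, 12] [90, 95, 105, 113, 117, 118, 115, 115, 112, 103, 87, 66, 47, 40, 42, 47, 45, 44, 43, 39, 37, 46, 58, 64, 66, 70]
190 [13, 13, 12, 12, 13, 14, 14, 13, 13, 13, 12, 13, 13, 14, 14, 14, 13, 120, 120, 105, 120, 11, 14, 14, 14, 11] [105, 94, 90, 93, 102, 105, 99, 87, 77, 73, 68, 75, 82, 97, 106, 94, 59, 46, 43, 39, 39, 48, 63, 70, 73, 75]
tank on mat cloud 454 [471.6 289.9  50.3] [443. 275.  31.] [502. 314.  57.]
```

Run:
```python
from h import *
c=dict(np.load('side12.npz'))
for p in((252.8,184.3),(253,183.5),(253,185)): print(shed(ray(c,*p,.021)))
```

```text
[ 66.2 -19.4]
[ 68.4 -17.1]
[ 65.1 -21.9]
```

>>> play_rows --increments '[[[0.01,0,0.005],[0,0,0]],[[0.02,0,0.01],[0,0,0]],[[0.02,0,0.01],[0,0,0]],[[0.02,0,0.01],[0,0,0]],[[0.02,0,0.01],[0,0,0]],[[0.02,0,0.01],[0,0,0]],[[0.02,0,0.01],[0,0,0]],[[0.02,0,0.01],[0,0,0]],[[0.02,0,0.01],[0,0,0]],[[0.02,0,0.01],[0,0,0]],[[0.02,0,0.01],[0,0,0]],[[0.02,0,0.005],[0,0,0]],[[0.01,0,0.002],[0,0,0]],[[0.004,0,0],[0,0,0]],[[0,0,0],[0,0,0]],[[0,0,0],[0,0,0]]]' --gripper 0.065

```text
t: 41.65
eef_pos: [0.4739, 0.294, 0.1179]
tool_rot: [-0.526, 0.526, 0.472, -0.473]
contact_force: [0.2, -0.5, 0.2]
gripper_width: 0.762
```

```bash
python3 go.py 472,295.5,17.5
```

```text
pos [473.9 294.  117.9] x-az 83.82 ydown [-0.    -0.001 -1.   ] w 65.1 F [ 0.2 -0.5  0.2] t 41.6
472,295.5,17.5 delta tool mm [  1.4 100.4   2. ] n@20 6
```

>>> play_rows --increments '[[[0.0015,0.01,0.002],[0,0,0]],[[0,0.02,0],[0,0,0]],[[0,0.02,0],[0,0,0]],[[0,0.02,0],[0,0,0]],[[0,0.015,0],[0,0,0]],[[0,0.01,0],[0,0,0]],[[0,0.005,0],[0,0,0]],[[0,0.002,0],[0,0,0]],[[0,0,0],[0,0,0]],[[0,0,0],[0,0,0]]]'

```text
t: 42.48
eef_pos: [0.4724, 0.2971, 0.0169]
tool_rot: [-0.526, 0.526, 0.473, -0.472]
contact_force: [0.8, 0.1, 0.3]
gripper_width: 0.761
```

>>> play_rows --increments '[[[0,0,0],[0,0,0]],[[0,0,0],[0,0,0]],[[0,0,0],[0,0,0]],[[0,0,0],[0,0,0]],[[0,0,0],[0,0,0]],[[0,0,0],[0,0,0]],[[0,0,0],[0,0,0]],[[0,-0.01,0],[0,0,0]],[[0,-0.015,0],[0,0,0]],[[0,-0.02,0],[0,0,0]],[[0,-0.02,0],[0,0,0]],[[0,-0.02,0],[0,0,0]],[[0,-0.01,0],[0,0,0]],[[0,-0.005,0],[0,0,0]],[[0,0,0],[0,0,0]],[[0,0,0],[0,0,0]]]' --gripper 0.02 --grip_force 30

```text
t: 43.82
eef_pos: [0.4714, 0.2968, 0.1158]
tool_rot: [0.526, -0.526, -0.472, 0.473]
contact_force: [-0.9, -0.1, -0.7]
gripper_width: 0.41
```

```bash
python3 go.py 590,37.0,117
```

```text
pos [471.4 296.8 115.8] x-az 83.89 ydown [-0.001 -0.    -1.   ] w 35.0 F [-0.9 -0.1 -0.7] t 43.8
590,37.0,117 delta tool mm [-245.7   -1.2 -145.6] n@20 15
```

>>> play_rows --increments '[[[-0.01,0,-0.006],[0,0,0]],[[-0.018,0,-0.011],[0,0,0]],[[-0.018,0,-0.011],[0,0,0]],[[-0.018,0,-0.011],[0,0,0]],[[-0.018,0,-0.011],[0,0,0]],[[-0.018,0,-0.011],[0,0,0]],[[-0.018,0,-0.011],[0,0,0]],[[-0.018,0,-0.011],[0,0,0]],[[-0.018,0,-0.011],[0,0,0]],[[-0.018,0,-0.011],[0,0,0]],[[-0.018,0,-0.011],[0,0,0]],[[-0.018,0,-0.011],[0,0,0]],[[-0.018,0,-0.011],[0,0,0]],[[-0.012,0,-0.009],[0,0,0]],[[-0.006,0,-0.005],[0,0,0]],[[-0.002,0,-0.001],[0,0,0]],[[0,0,0],[0,0,0]],[[0,0,0],[0,0,0]],[[0,0,0],[0,0,0]]]'

```text
t: 45.4
eef_pos: [0.5972, 0.0374, 0.116]
tool_rot: [0.526, -0.525, -0.473, 0.473]
contact_force: [0.4, 0.2, -0.5]
gripper_width: 0.408
```

```bash
python3 go.py 600,36.0,17 612,34.6,17
```

```text
pos [597.2  37.4 116. ] x-az 83.99 ydown [-0.001  0.001 -1.   ] w 34.9 F [ 0.4  0.2 -0.5] t 45.4
600,36.0,17 delta tool mm [-1.2 99.  -3.1] n@20 5
612,34.6,17 delta tool mm [ -0.1  -0.  -12.1] n@20 1
```

>>> play_rows --increments '[[[-0.001,0.015,-0.002],[0,0,0]],[[0,0.02,0],[0,0,0]],[[0,0.02,0],[0,0,0]],[[0,0.02,0],[0,0,0]],[[0,0.01,0],[0,0,0]],[[0,0.005,0],[0,0,0]],[[0,0.004,0],[0,0,0]],[[0,0.003,0],[0,0,0]],[[0,0,0],[0,0,0]],[[0,0,0],[0,0,0]],[[0,0,0],[0,0,0]]]'

```text
t: 46.32
eef_pos: [0.6002, 0.0349, 0.0201]
tool_rot: [-0.526, 0.526, 0.473, -0.472]
contact_force: [-0.5, 0.1, 0.0]
gripper_width: 0.409
```

```bash
python3 go.py 611.5,34.6,17.5
```

```text
pos [600.2  34.9  20.1] x-az 83.88 ydown [ 0.001  0.    -1.   ] w 34.9 F [-0.5  0.1  0. ] t 46.3
611.5,34.6,17.5 delta tool mm [  0.9   2.6 -11.2] n@20 1
```

>>> play_rows --increments '[[[0.001,0.001,-0.003],[0,0,0]],[[0,0.001,-0.004],[0,0,0]],[[0,0,-0.004],[0,0,0]],[[0,0,0],[0,0,0]],[[0,0,0],[0,0,0]],[[0,0,0],[0,0,0]]]'

```text
t: 46.82
eef_pos: [0.6115, 0.0349, 0.0181]
tool_rot: [-0.526, 0.526, 0.473, -0.472]
contact_force: [-1.8, 0.5, 4.4]
gripper_width: 0.405
```

>>> play_rows --increments '[[[0,0,0],[0,0,0]],[[0,0,0],[0,0,0]],[[0,0,0],[0,0,0]],[[0,0,0],[0,0,0]],[[0,0,0],[0,0,0]],[[0,-0.01,0],[0,0,0]],[[0,-0.02,0],[0,0,0]],[[0,-0.02,0],[0,0,0]],[[0,-0.02,0],[0,0,0]],[[0,-0.02,0.01],[0,0,0]],[[0,-0.01,0.02],[0,0,0]],[[0.02,0,0.02],[0,0,0]],[[0.03,0,0.02],[0,0,0]],[[0.03,0,0.02],[0,0,0]],[[0.03,0,0.02],[0,0,0]],[[0.03,0,0],[0,0,0]],[[0.03,0,0],[0,0,0]],[[0.02,0,0],[0,0,0]],[[0.01,0,0],[0,0,0]],[[0,0,0],[0,0,0]]]' --gripper 0.055

```text
t: 48.48
eef_pos: [0.5225, 0.248, 0.1178]
tool_rot: [0.525, -0.525, -0.474, 0.473]
contact_force: [0.3, 0.6, -0.2]
gripper_width: 0.64
```

```bash
python3 go.py
python3 - <<'E'
from h import *
c=snap('side','side13');d=snap('top','top13')
z=lambda i,a,b,e,f,k:cv2.resize(i['color'][a:b,e:f,::-1],(int((f-e)*k),300),interpolation=cv2.INTER_CUBIC)
r1=np.hstack([z(c,130,230,170,300,3),z(d,135,285,195,285,2)]);r2=np.hstack([z(c,255,365,240,375,300/110),z(d,190,320,355,425,300/130)])
w=max(r1.shape[1],r2.shape[1]);r1,r2=[cv2.copyMakeBorder(r,0,0,0,w-r.shape[1],0) for r in(r1,r2)]
cv2.imwrite('pics/v12.png',np.vstack([r1,r2]));print(w)
E
```

```text
pos [522.5 248.  117.8] x-az 84.09 ydown [ 0.001  0.001 -1.   ] w 54.7 F [ 0.3  0.6 -0.2] t 48.5
570
```

View pics/v12.png

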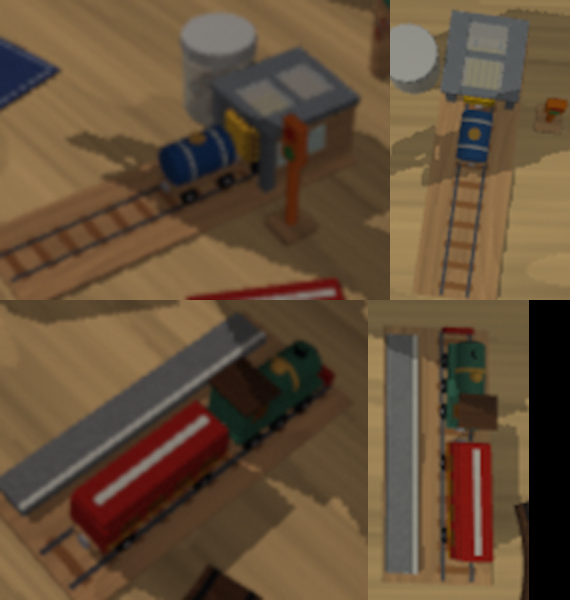

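Run:
```python
from h import *
d=dict(np.load('top13.npz'));h=cv2.cvtColor(d['color'],cv2.COLOR_RGB2HSV).astype(int);H,S,V=[h[...,i] for i in range(3)];v,u=np.mgrid[:384,:512]
m=(u>220)&(u<255)&(v>180)&(v<200)&(H>18)&(H<32)&(S>190)
vs,us=np.nonzero(m);print('yellow rows',vs.min(),vs.max(),us.min(),us.max())
for b in range(vs.min(),vs.max()+1):k=us[vs==b];print(b,len(k),shed(ray(d,k.mean(),b,.054)),shed(ray(d,k.mean(),b,.03)))
m=(u>220)&(u<255)&(v>185)&(v<222)&(H>95)&(H<130)&(S>90)&(V>60)
vs,us=np.nonzero(m);P=np.array([ray(d,a,b,.045)[:2] for a,b in zip(us,vs)],np.float32);r=cv2.minAreaRect(P*1000);print('tank',shed(np.array(r[0])/1e3),shed(P.mean(0)),r[1],r[2])
for n in('0','13'):
  a=dict(np.load(f'top{n}.npz'));g=cv2.cvtColor(a['color'],cv2.COLOR_RGB2HSV).astype(int)
  e=(u>380)&(u<412)&(v>195)&(v<250)&(g[...,0]>60)&(g[...,0]<95)&(g[...,1]>80);s=(u>262)&(u<292)&(v>178)&(v<205)&(g[...,0]<14)&(g[...,1]>200)&(g[...,2]>120)
  k=(u>185)&(u<222)&(v>143)&(v<180)&(g[...,1]<40)
  print(n,[np.round([u[q].mean(),v[q].mean()],1) for q in(e,s,k)])
```

```text
yellow rows 183 187 232 246
183 2 [67. 16.] [71.4 17.2]
184 9 [65.8  7.9] [70.1  8.9]
185 15 [64.4  0.9] [68.7  1.7]
186 12 [62.6 -2.7] [66.8 -2.1]
187 5 [ 61.4 -10.8] [ 65.6 -10.4]
tank [26.2 -0.3] [25.3 -0.4] (30.4792537689209, 55.994171142578125) 82.50171661376953
0 [array([395.4, 221.2]), array([278.5, 188.5]), array([204.1, 162.8])]
13 [array([395.4, 221.5]), array([nan, nan]), array([204.1, 162.8])]<stdin>:12: RuntimeWarning: Mean of empty slice.
  ret = ret.dtype.type(ret / rcount)
```

Run:
```python
from h import *
d=dict(np.load('top13.npz'));c=d['color'].astype(int)
y=c[...,0]-c[...,2]
for u in range(229,250):
    col=y[182:196,u]; print(u,col.tolist())
pts=[]
for u in range(233,246):
    col=y[182:196,u].astype(float);k=col.argmax();t=(col[k]+min(col[k:k+5]))/2
    for j in range(k,13):
        if col[j]>=t>col[j+1]: e=182+j+(col[j]-t)/(col[j]-col[j+1]);pts.append(shed(ray(d,u,e,.05)));break
pts=np.array(pts);f=np.polyfit(pts[:,1],pts[:,0],1);print(pts.tolist(),f)
for n in('0','13'):
  a=dict(np.load(f'top{n}.npz'));g=cv2.cvtColor(a['color'],cv2.COLOR_RGB2HSV).astype(int);v,uu=np.mgrid[:384,:512]
  s=(uu>262)&(uu<292)&(v>178)&(v<205)&(g[...,0]<12)&(g[...,1]>180);print(n,s.sum(),uu[s].mean(),v[s].mean())
```

```text
229 [25, 48, 48, 58, 70, 70, 69, 70, 70, 70, 69, 69, 68, 63]
230 [19, 46, 49, 58, 70, 71, 71, 71, 68, 56, 50, 50, 46, 33]
231 [18, 60, 61, 63, 73, 70, 70, 62, 41, 15, -16, -11, 0, -1]
232 [29, 108, 104, 88, 74, 51, 48, 26, -14, -38, -37, -25, -4, -1]
233 [23, 109, 116, 90, 57, 12, 6, -12, -44, -41, -42, -28, -5, -1]
234 [8, 82, 124, 90, 70, 37, 35, 20, -45, -45, -47, -32, -7, -1]
235 [6, 80, 129, 87, 85, 71, 70, 43, -44, -46, -47, -40, -9, -1]
236 [3, 69, 125, 83, 89, 71, 67, 43, -46, -48, -48, -41, -10, 0]
237 [-3, 51, 119, 90, 90, 52, 39, 38, -36, -49, -48, -44, -11, -1]
238 [-4, 39, 112, 97, 93, 37, 15, 29, -27, -50, -50, -52, -12, 1]
239 [-4, 35, 117, 105, 92, 39, 16, 20, -21, -50, -51, -52, -17, -1]
240 [-4, 24, 107, 114, 90, 46, 19, 16, -8, -49, -51, -52, -24, -6]
241 [-4, 8, 81, 122, 90, 62, 32, 27, 2, -49, -51, -50, -29, -7]
242 [-4, 5, 83, 128, 86, 77, 53, 45, 8, -41, -51, -51, -42, -11]
243 [-4, 6, 80, 125, 82, 79, 49, 46, 23, -29, -49, -49, -44, -14]
244 [-4, 3, 67, 119, 86, 77, 53, 41, 26, -20, -48, -46, -47, -24]
245 [-4, -4, 46, 108, 84, 67, 43, 21, 14, -9, -34, -44, -39, -25]
246 [-4, -5, 36, 95, 74, 61, 32, 10, 16, 20, 18, 12, 14, 17]
247 [-4, -4, 21, 63, 59, 50, 43, 37, 42, 45, 48, 48, 47, 47]
248 [-3, -3, 9, 37, 47, 49, 50, 48, 47, 47, 47, 45, 46, 47]
249 [-3, -3, 6, 35, 49, 49, 49, 49, 47, 47, 47, 48, 48, 49]
[[61.3, 14.2], [62.4, 12.1], [64.6, 10.1], [64.9, 7.9], [61.6, 5.1], [61.3, 2.8], [61.8, 0.6], [61.9, -1.7], [62.2, -3.9], [63.8, -6.0], [64.2, -8.2], [62.8, -10.7], [62.2, -13.0]] [-7.51273697e-03  6.26976822e+01]
0 8 277.75 189.375
13 8 277.75 189.375
```

```bash
python3 -c "
from station import *
print(hand_in())"
```

```text
the job is handed in; nothing more can be done
None
```

The job is done and handed in after about 48 s of the 152 s allowed. `hand_in()` gave no verdict, so the figures below are my own camera measurements.

What I did:
- **Clearing the lane:** I lifted the tank wagon, then the cattle wagon, onto the felt mat.
- **Dining car:** I drew the leftmost red car about 109 mm out from under the roof and re-gripped it at its middle. I then set it on the station rails behind the engine.
- **Putting away:** I pushed the cattle wagon in under the roof with closed fingers, then stood the tank wagon in front of it.

Last checks:
- **Dining car:** about 110–114 mm behind the engine's centre, a gap of roughly 5–9 mm. The side view gave the smaller gap. It is in line with the rails to within about 1 mm.
- **Cattle wagon:** square in the lane, its outer end 2–5 mm outside the roof edge. The two cameras disagreed slightly on its position, x ≈ 96 mm from the side and 93–95 mm from above. Both are within tolerance.
- **Tank wagon:** x ≈ 26 mm in the shed frame and about 0.4 mm off the lane's middle, with a gap of about 3–5 mm to the cattle wagon.
- **Left alone:** the engine, signal and canister show at the same pixels as at the start, to within 0.3 px. My first colour check for the signal failed because of shadow; a looser one matched exactly.
- **Arm:** clear of everything at hand-in.

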